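# Free a knife handle from its setting nest

### The arm

A 7-joint arm with a two-finger parallel gripper is mounted at the origin on the work surface. World frame = base frame: x ahead of the robot, y to its left, z up, the work surface at z = 0. Lengths are in mm, angles in rad, forces in N, time in s.
With the tool pointing down it reaches from about 400 to 875 mm from the base axis. Payload 4.4 kg.
Tool frame: the origin (TCP) lies at the very end of the fingers, on their centre line; the grasp point (between the pads) lies 19 mm behind it; z points along the fingers, y is the direction in which the jaws open and shut (so a half turn about z gives the same grasp; the last joint's range is limited). The gripper opens to 85 mm and grips with 20 to 120 N. Pads are 22 mm wide; open, the fingers measure 114 mm over their backs; the gripper's body (76 mm by 85 mm) begins 54 mm behind the grasp point. The pads swing forward as they close: fully open they stand 13 mm farther back than shut.
Start: joints at [-1.184, 0.628, 0.038, 1.517, -0.027, 0.996, -0.02], TCP at [284.345, 584.522, 231.313] pointing down, gripper open.
Joint ranges: [-3.06, 3.06], [-0.37, 2.12], [-1.25, 1.32], [0.18, 2.47], [-1.1, 4.24], [0.23, 1.98], [-2.94, 2.94]. Speed limits (rad/s): [2.57, 2.57, 3.14, 3.14, 3.14, 3.14, 3.14].

### API

Orientations are given as [roll, pitch, yaw] about the fixed x, y, z axes, in that order (R = Rz(yaw) Ry(pitch) Rx(roll)).
In Python, from cell import read_state, get_image, calibration, finish_job gives the robot as it stands. The module is installed in compiled form; this text tells all that it offers.
- The arm moves only by the tool apply_moves, never from a script. Its argument "increments" is a list of rows, each an object of numbers: "tx", "ty", "tz": the shift along the world's x, y, z in m; "rx", "ry", "rz": the turn, a rotation vector about the world's x, y, z in units of 5 degrees (1.0 is 5 degrees); "claw": the finger opening in m, from 0 to 0.0854. In form: [{"tx": .., "ty": .., "tz": .., "rx": .., "ry": .., "rz": .., "claw": ..}, ...]. A call has 1 to 12 rows; each row is the pose to reach, as a shift and turn from the pose commanded when the call began; what a row does not reach only later rows make up. A row lasts 1/10 s, in which the tool goes at most 50 mm and 8.59 degrees, less where a joint would pass 70% of its speed; a pose out of reach is approached as far as the arm can. A call with a gripper value outside its range is refused whole. The fingers move at their own pace and stop on an object; the grip force is fixed at half the most. Time passes only in rows, so rows that repeat a pose let the fingers close. It gives the time, the measured TCP pose, the force and the opening at its end, in the units of the state.
- read_state(): the state, without advancing time (a new reading comes with each control period).
- get_image(name): name is "scene" or "side" or "wrist"; returns the picture (400x640x3 uint8, red, green, blue); there is no depth.
- calibration(name): a dict with "camera_matrix" (3x3 intrinsics, pixels), "origin" and "attitude" of the camera in the world. Camera axes: x right, y up, looking along -z (the intrinsics and any distortion apply to the point x, -y, -z); pixel columns grow to the right and rows downward; lengths in mm; the calibration is good to about 2 mm. A picture is of the moment at which its call begins: read the wrist's pose just before it. calibration takes no time and is no camera call; for the wrist camera it gives the pose at the moment of the call.
- finish_job(): hands the job in, once; it reports no verdict.
The state is a dict: "clock": time; "qpos": joint angles; "qd": joint speeds; "tau": joint torques, N m; "eef_pos": TCP position; "tool_rot": TCP orientation; "force": force on the tool from outside, world axes, zero at the start; "torque": the same for the moment, N m; "width": finger opening in mm.
Only numpy, scipy, OpenCV 4.12 (cv2) and the standard library are available. Lean on these libraries where they do the work, as an engineer would, in place of code of your own. Each camera call takes 0.05 s, during which the arm holds its last target. There are 200 camera calls.

### The job

Unload the setting nest: lift its two keepers out and sort them, the round brass pin into the blue tray and the square black key into the white tray. Then grip the steel knife handle that stands in the nest, rock it to one side and to the other until it has pushed both stiff red cheeks fully open, and lift it straight up until its butt is just clear above the cheeks. Finish while still holding it there, upright and still over the nest; do not put it down, and leave the other things on the bench alone.

Things in the scene. Friction and masses are not known exactly. Their poses are not given: they have to be found in the camera images.
- nest: Setting nest, fixed to the bench: dark steel plate 110 (x) by 200 (y) by 10 mm thick, with two red sliding cheeks. Origin at the centre of the plate's underside, z up, y along the cheeks' sliding line. The handle stands on the plate in the middle, its butt trapped under the cheeks' lips, so a straight pull cannot free it. Nothing but handle and keepers is higher than 55 mm.
- cheek_left (a joint): Opening in m of the red cheek on the nest's +y side: 0 shut, 0.007 fully open at its stop; slides along +y, stiff (about 10 N friction), stays where pushed. Shut, it covers y 9.5 to 62 mm, 24 mm wide in x; its lip by the handle spans heights 31.5 to 55 mm, the rest is 40 mm high. With both fully open the butt passes with 2.5 mm to spare either side.
- cheek_right (a joint): The same for the red cheek on the nest's -y side; it opens along the nest's -y. Each cheek must open about 4.5 mm or more for the butt to pass.
- handle: Steel knife handle, upright, 118 mm long (top 128 mm above the bench: carry keepers above it or round it), 0.12 kg. Origin: middle of its lower end; axes as the nest's. Above 18 mm a bar 14 (x) by 18 mm (y). Butt: foot rounded about x (radius 10 mm), over it a flange 28 (y) by 18 mm (x). Leaning it 0.17 to 0.24 rad towards +y about its lower end opens cheek_left fully, towards -y cheek_right.
- handle_grip (a point): Where to grip the handle, on its axis 92 mm above its lower end; about 6 N sideways here moves a cheek
- foot_pivot (a point): Fixed point in the nest, on top of its plate (10 mm above its underside), about which the handle rocks (axis: the nest's x)
- pocket_left (a point): Foot of the keeper standing behind cheek_left: on the nest's plate (10 mm high) at y = +69.8 mm. The pocket is 40 mm high, open above, 1 to 2 mm loose; while the keeper is in it this cheek cannot open
- pocket_right (a point): The same behind cheek_right, at y = -69.8 mm
- pin: Keeper, round brass pin, 68 mm tall: stem 14 mm in diameter, head 22 mm in diameter from 44 to 68 mm up, to grip; origin at the centre of its lower end, z up. It stands in either of the nest's two pockets. The handle is 70 mm away along the nest's y, so grip the head across the nest's x.
- pin_mid (a point): Middle of the brass pin, 34 mm above its lower end
- key: Keeper, square black plastic key, 68 mm tall: stem 14 by 14 mm, head 22 by 22 mm from 44 to 68 mm up, to grip; origin at the centre of its lower end, z up, sides parallel to the nest's. It stands in the other pocket; grip the head across the nest's x.
- key_mid (a point): Middle of the black key, 34 mm above its lower end
- tray_blue: Blue plastic tray for round pins, fixed, open above: 130 (x) by 110 (y) by 30 mm high, walls 4 mm, floor about 4 mm; origin at the centre of its underside. It may be on either side of the nest.
- tray_white: White plastic tray for square keys, same size and origin, on the other side of the nest
- spare_handle: Another knife handle, lying on the bench beyond the nest, 118 mm long along its x; leave alone
- blade: Steel knife blade, 175 mm long along its x, lying beyond the nest; leave alone
- spoon: Spoon lying on the bench near the robot; leave alone
- cup: White cup, 72 mm wide, 85 mm tall; leave alone
- jar: Jar with a black cap, 64 mm wide, 85 mm tall; leave alone
- brush: Brush lying on the bench near the robot; leave alone
Not all that is in view belongs to the job. Of the things that look like the nest, the larger one is meant. Of the things that look like the tray_white, take the one that is farthest to the robot's right at the start.

How it is judged:
By the outcome, as a careful person would: the job done as asked, in the order asked, and still so for the second after the job is handed in, while the arm keeps its last pose, push and grip.
It also fails if it takes over 72 s, if anything falls off the work surface, if the arm or the gripper's body presses on something with over 40 N, if the wrist force passes 120 N, or if a joint passes its speed limit or range.

## Working session

There is one attempt and no reset: what is moved stays moved. The work goes in short steps, Python scripts to look and compute and a tool call to move; the robot and the scene stay as the last step left them, time stands still between calls to the robot, and variables do not carry over. Pictures are saved under pics/ and viewed, about 8 in all and at most 12, crops included, and the job is handed in when it is done.

Besides the shell and the picture viewer there is one more tool, called after "Call:" as name(argument=value, ...) on one line, values as JSON. apply_moves: Moves the arm, as the interface text tells. Its arguments: {"type":"object","properties":{"increments":{"type":"array"}},"required":["increments"]}

```bash
mkdir -p pics; cat > h.py <<'E'
import numpy as np, cv2
from cell import read_state, get_image, calibration, finish_job
from scipy.spatial.transform import Rotation as R
def rot(a):
    a=np.array(a,float)
    return a if a.shape==(3,3) else (R.from_euler('xyz',a).as_matrix() if a.size==3 else R.from_quat(a).as_matrix())
def snap(n,f):
    c=calibration(n); im=get_image(n); cv2.imwrite('pics/'+f+'.png',im[:,:,::-1]); return im,c
def ray(c,u,v):
    K=np.array(c['camera_matrix']); d=np.linalg.inv(K)@[u,v,1]; d=np.array([d[0],-d[1],-d[2]])
    return np.array(c['origin'],float),rot(c['attitude'])@d
def onz(c,u,v,z):
    o,d=ray(c,u,v); return o+d*(z-o[2])/d[2]
def proj(c,p):
    q=rot(c['attitude']).T@(np.array(p,float)-np.array(c['origin'],float)); q=np.array([q[0],-q[1],-q[2]])
    w=np.array(c['camera_matrix'])@q; return w[:2]/w[2]
E
python3 - <<'E'
from h import *
import json
cs={}
for n in('scene','side','wrist'):
    im,c=snap(n,n+'0'); print(n,c)
    cs[n]={k:np.array(v).tolist() for k,v in c.items()}
json.dump(cs,open('c0.json','w'))
print(read_state())
a=cv2.imread('pics/scene0.png')
E
```

```text
scene {'camera_matrix': array([[504.67573792,   0.        , 317.82407706],
       [  0.        , 504.67573792, 198.90309479],
       [  0.        ,   0.        ,   1.        ]]), 'origin': array([1737.5374361 ,  320.45199728, 1063.37971726]), 'attitude': array([0.91666016, 0.01159042, 1.80193959])}
side {'camera_matrix': array([[482.81988904,   0.        , 316.964244  ],
       [  0.        , 482.81988904, 192.6538216 ],
       [  0.        ,   0.        ,   1.        ]]), 'origin': array([ 219.91405426, 1255.94950126,  930.76303437]), 'attitude': array([ 0.99520316,  0.01638344, -2.91932964])}
wrist {'camera_matrix': array([[288.40858345,   0.        , 320.88473669],
       [  0.        , 288.40858345, 201.60578385],
       [  0.        ,   0.        ,   1.        ]]), 'origin': array([214.13890624, 618.24968819, 373.22803456]), 'attitude': array([-0.30388849,  0.00246679,  1.11875838])}
{'clock': 0.15, 'qpos': array([-1.18380799,  0.62910759,  0.03846812,  1.5181038 , -0.02699939,
        0.99626808, -0.01999379]), 'qd': array([ 2.04384490e-04, -1.20839592e-03,  1.54515860e-03, -2.69464780e-03,
       -1.41453039e-04, -5.25955335e-04,  6.35671539e-05]), 'tau': array([ 2.09095590e-03, -5.63788962e+01,  1.22793987e+00, -1.93648517e+01,
        1.11332611e-02,  7.37341092e-03,  1.94645810e-05]), 'eef_pos': array([284.14507677, 584.11228733, 230.62861684]), 'tool_rot': array([-3.14022427e+00,  1.55576929e-05,  2.68879569e+00]), 'force': array([-0.23672408,  0.28708861,  0.35703787]), 'torque': array([0.03632161, 0.0274753 , 0.00704866]), 'width': 85.37263684236666}
```

View pics/scene0.png

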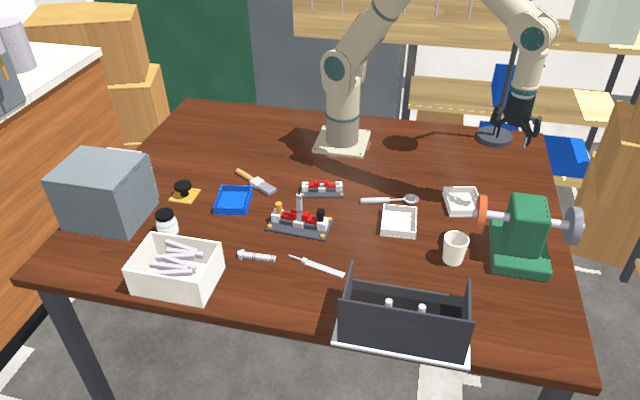

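View pics/side0.png

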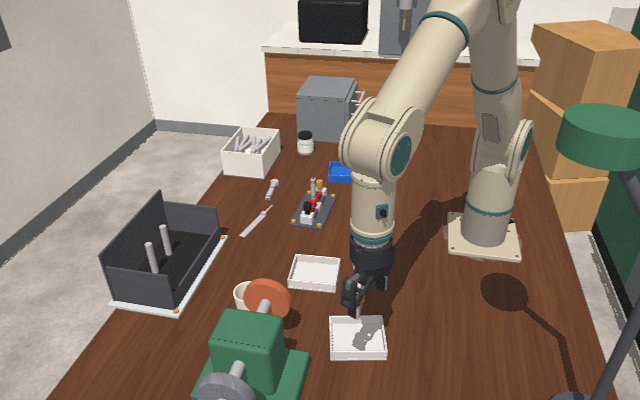

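The scene shows the nests at (300,220), larger, and at (322,188), smaller. The white trays are at (399,222) and (462,201), and the blue tray is at (233,200). Robot +y is to the image's right, so the tray at (399,222) is the white one farthest to the robot's right. It also sits across the nest from the blue tray. I'll confirm both in one enlarged crop.

```bash
python3 - <<'E'
from h import *
import json
a=cv2.imread('pics/scene0.png')
b=cv2.resize(a[165:250,205:425],None,fx=3.6,fy=3.6,interpolation=cv2.INTER_CUBIC)
s=cv2.imread('pics/side0.png'); s=cv2.resize(s[155:240,280:360],None,fx=3.3,fy=3.3,interpolation=cv2.INTER_CUBIC)
o=np.zeros((b.shape[0]+s.shape[0],b.shape[1],3),np.uint8); o[:b.shape[0]]=b; o[b.shape[0]:,:s.shape[1]]=s
cv2.imwrite('pics/crop1.png',o); print(o.shape,b.shape)
c=json.load(open('c0.json'))['scene']
for n,u,v,z in[('nest',300,225,10),('small',322,190,10),('white',399,222,15),('white2',462,201,15),('blue',233,200,15)]: print(n,onz(c,u,v,z).round())
E
```

```text
(586, 792, 3) (306, 792, 3)
nest [550. -31.  10.]
small [350.  -4.  10.]
white [472. 278.  15.]
white2 [316. 474.  15.]
blue [ 477. -286.   15.]
```

View pics/crop1.png

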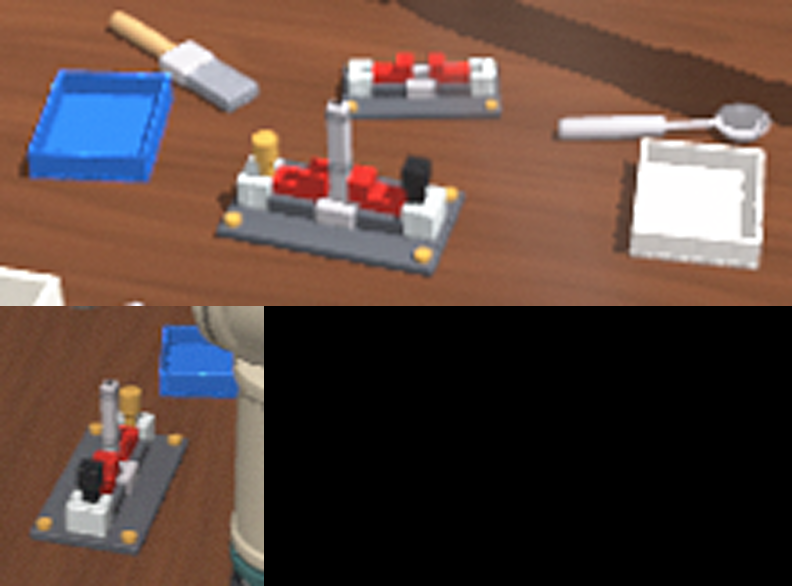

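The crop confirms the larger nest at (300,220), with the handle in it. The pin stands on its -y side at about (279,203) and the key on its +y side at about (320,211). The white tray at (399,222) is empty. Next I'll take a rough pose from both fixed cameras, then move the wrist camera over the nest.

```bash
python3 - <<'E'
from h import *
import json
C=json.load(open('c0.json')); c=C['scene']
px=lambda x,y:(205+x/3.6-.4,165+y/3.6-.4)
sx=lambda x,y:(280+x/3.3-.4,155+(y-306)/3.3-.4)
for n,p,z in[('b1',px(234,218),11),('b2',px(423,254),11),('b3',px(452,193),11),('pin',px(265,136),78),('key',px(417,162),78),('han',px(341,104),128)]: print(n,onz(c,*p,z).round(1))
c=C['side']
for n,p,z in[('b1',sx(44,523),11),('b2',sx(129,537),11),('b3',sx(175,439),11),('b4',sx(96,428),11),('pin',sx(131,392),78),('key',sx(92,466),78),('han',sx(109,384),128)]: print('side',n,onz(c,*p,z).round(1))
# wrist cam relative to tool
w=C['wrist']; s=read_state(); Rt=rot(s['tool_rot']); 
print('cam in tool',Rt.T@(np.array(w['origin'])-s['eef_pos']), (Rt.T@rot(w['attitude'])).round(3)); print('TCP px',proj(w,s['eef_pos']))
E
```

```text
b1 [ 572.5 -125.6   11. ]
b2 [583.1  50.   11. ]
b3 [496.4  57.2  11. ]
pin [ 533.9 -104.2   78. ]
key [540.8  35.4  78. ]
han [537.9 -31.8 128. ]
side b1 [586.9  51.5  11. ]
side b2 [500.6  57.2  11. ]
side b3 [ 490.6 -120.1   11. ]
side b4 [ 577.2 -124.6   11. ]
side pin [531.9 -97.1  78. ]
side key [539.2  41.6  78. ]
side han [537.8 -28.1 128. ]
cam in tool [ 7.78837304e+01 -1.24323434e-01 -1.42600593e+02] [[ 0.001  0.954  0.299]
 [ 1.    -0.001  0.001]
 [ 0.001  0.299 -0.954]]
TCP px [321.28618758 258.87576663]
```

Call:
apply_moves(increments=[{"tx": 0.02,"ty": -0.05,"tz": 0.05,"rz": -1.5},{"tx": 0.04,"ty": -0.09,"tz": 0.07,"rz": -3},{"tx": 0.06,"ty": -0.13,"tz": 0.07,"rz": -4.5},{"tx": 0.256,"ty": -0.564,"tz": 0.07,"rz": -13.47},{"tx": 0.256,"ty": -0.564,"tz": 0.07,"rz": -13.47},{"tx": 0.256,"ty": -0.564,"tz": 0.07,"rz": -13.47},{"tx": 0.256,"ty": -0.564,"tz": 0.07,"rz": -13.47},{"tx": 0.256,"ty": -0.564,"tz": 0.07,"rz": -13.47},{"tx": 0.256,"ty": -0.564,"tz": 0.07,"rz": -13.47},{"tx": 0.256,"ty": -0.564,"tz": 0.07,"rz": -13.47},{"tx": 0.256,"ty": -0.564,"tz": 0.07,"rz": -13.47},{"tx": 0.256,"ty": -0.564,"tz": 0.07,"rz": -13.47}])

```text
$.increments[0]: bad value
```

Call:
apply_moves(increments=[{"tx": 0.02,"ty": -0.04,"tz": 0.02,"rx": 0.0,"ry": 0.0,"rz": -1.2,"claw": 0.085},{"tx": 0.256,"ty": -0.564,"tz": 0.07,"rx": 0.0,"ry": 0.0,"rz": -13.47,"claw": 0.085}])

```text
clock: 0.35
eef_pos: [324.5, 500.4, 256.4]
tool_rot: [3.139, -0.001, 2.433]
force: [1.2, 0.0, 1.1]
width: 84.7
```

Call:
apply_moves(increments=[{"tx": 0.213,"ty": -0.474,"tz": 0.044,"rx": 0,"ry": 0,"rz": -10.4,"claw": 0.085},{"tx": 0.213,"ty": -0.474,"tz": 0.044,"rx": 0,"ry": 0,"rz": -10.4,"claw": 0.085},{"tx": 0.213,"ty": -0.474,"tz": 0.044,"rx": 0,"ry": 0,"rz": -10.4,"claw": 0.085},{"tx": 0.213,"ty": -0.474,"tz": 0.044,"rx": 0,"ry": 0,"rz": -10.4,"claw": 0.085},{"tx": 0.213,"ty": -0.474,"tz": 0.044,"rx": 0,"ry": 0,"rz": -10.4,"claw": 0.085},{"tx": 0.213,"ty": -0.474,"tz": 0.044,"rx": 0,"ry": 0,"rz": -10.4,"claw": 0.085},{"tx": 0.213,"ty": -0.474,"tz": 0.044,"rx": 0,"ry": 0,"rz": -10.4,"claw": 0.085},{"tx": 0.213,"ty": -0.474,"tz": 0.044,"rx": 0,"ry": 0,"rz": -10.4,"claw": 0.085},{"tx": 0.213,"ty": -0.474,"tz": 0.044,"rx": 0,"ry": 0,"rz": -10.4,"claw": 0.085},{"tx": 0.213,"ty": -0.474,"tz": 0.044,"rx": 0,"ry": 0,"rz": -10.4,"claw": 0.085},{"tx": 0.213,"ty": -0.474,"tz": 0.044,"rx": 0,"ry": 0,"rz": -10.4,"claw": 0.085},{"tx": 0.213,"ty": -0.474,"tz": 0.044,"rx": 0,"ry": 0,"rz": -10.4,"claw": 0.085}])

```text
clock: 1.55
eef_pos: [538.9, 20.4, 300.0]
tool_rot: [3.14, 0.002, 1.519]
force: [-0.8, -0.1, -0.3]
width: 85.0
```

```bash
python3 - <<'E'
from h import *
import pickle
s=read_state(); print(s['eef_pos'],s['tool_rot'],s['qpos'])
im,c=snap('wrist','w1'); pickle.dump((im,c,s),open('w1.pkl','wb'))
for p in[(533,-100,78),(541,38,78),(538,-30,128)]: print(proj(c,p))
E
```

```text
[538.85901588  20.42681048 299.95902569] [3.14006654e+00 2.17605729e-03 1.51937461e+00] [-0.39443889  0.42052417  0.44166288  1.74563578 -0.20365173  1.01965468
  0.06907637]
[321.75617729 257.23048354]
[322.64202938 159.58890865]
[323.23502769 224.39053462]
```

View pics/w1.png

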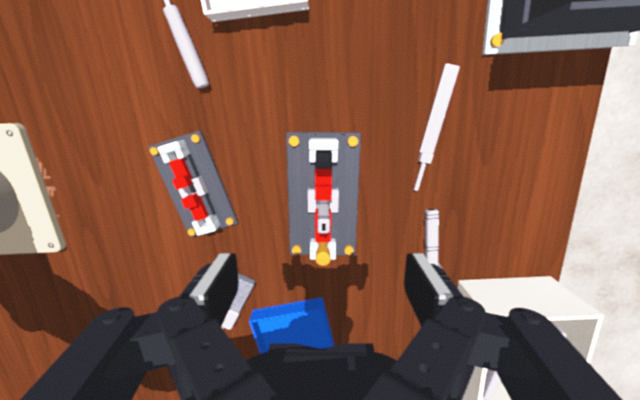

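The wrist view shows the nest at (323,195), with the key head at (323,156), the handle top at (323,227) and the pin at (322,257). Next I'll measure the plate's bolts and the tops with masks.

```bash
cat >> h.py <<'E'
def blobs(im,lo,hi,box,amin=8):
    hsv=cv2.cvtColor(im,cv2.COLOR_RGB2HSV); m=cv2.inRange(hsv,np.array(lo),np.array(hi)); k=np.zeros_like(m); x0,y0,x1,y1=box; k[y0:y1,x0:x1]=m[y0:y1,x0:x1]
    n,l,st,ce=cv2.connectedComponentsWithStats(k); return [(st[i],ce[i]) for i in range(1,n) if st[i][4]>=amin]
E
python3 - <<'E'
from h import *
import pickle,json
im,c,s=pickle.load(open('w1.pkl','rb'))
B=[]
for st,ce in blobs(im,(15,120,120),(30,255,255),(280,125,370,270)): print('yellow',st,ce.round(1),onz(c,*ce,11).round(1),onz(c,*ce,78).round(1))
for st,ce in blobs(im,(0,0,0),(180,255,55),(300,140,345,172)): print('black',st,ce.round(1),onz(c,*ce,78).round(1))
for st,ce in blobs(im,(0,180,120),(8,255,255),(300,140,345,260)): print('red',st,ce.round(1),onz(c,*ce,50).round(1))
print(im[205:260:3,323])
C=json.load(open('c0.json'))['scene']; a=cv2.imread('pics/scene0.png')[:,:,::-1].copy()
for nm,lo,hi,bx in[('blue',(100,150,60),(125,255,255),(200,170,265,225)),('white',(0,0,150),(180,40,255),(375,195,425,245))]:
    for st,ce in blobs(a,lo,hi,bx,100):
        hsv=cv2.cvtColor(a,cv2.COLOR_RGB2HSV); m=np.zeros(a.shape[:2],np.uint8); x0,y0,x1,y1=bx; m[y0:y1,x0:x1]=cv2.inRange(hsv,np.array(lo),np.array(hi))[y0:y1,x0:x1]
        pts=cv2.approxPolyDP(cv2.convexHull(cv2.findNonZero(m)),3,True)[:,0]; print(nm,st,pts.tolist(),[onz(C,*p,30).round(0)[:2].tolist() for p in pts])
E
```

```text
yellow [289 136  10  11  89] [293.6 140.8] [499.6  57.   11. ] [506.1  63.3  78. ]
yellow [348 136  10  11  85] [352.5 140.9] [586.2  52.3  11. ] [579.2  59.3  78. ]
yellow [315 243  16  23 258] [322.6 254.8] [ 533.1 -131.9   11. ] [534.4 -96.3  78. ]
yellow [292 245   9   9  65] [296.  249.3] [ 489.6 -119.5   11. ] [497.6 -85.8  78. ]
yellow [344 245  10  10  71] [348.5 249.7] [ 576.4 -124.7   11. ] [570.9 -90.2  78. ]
black [315 151  17  17 133] [323.6 160.9] [542.1  36.2  78. ]
red [315 169  17  31 471] [322.9 184. ] [539.7  -0.8  50. ]
red [315 212  15  31 154] [320.5 233.4] [532.4 -75.7  50. ]
[[199 191 200]
 [201 194 201]
 [202 195 204]
 [197 189 199]
 [152 148 159]
 [248 244 248]
 [178 170 178]
 [ 47  47  51]
 [ 61  61  67]
 [224 210 220]
 [164  19  16]
 [245  33  27]
 [248  66  32]
 [215 161  59]
 [215 157  56]
 [218 158  59]
 [253 223  81]
 [251 218  81]
 [251 214  76]]
blue [213 185  40  30 989] [[251, 186], [245, 214], [214, 213], [221, 185]] [[406.0, -245.0], [557.0, -213.0], [574.0, -313.0], [423.0, -350.0]]
white [375 195  44   9 205] [[417, 196], [414, 239], [380, 235], [375, 197]] [[341.0, 324.0], [561.0, 331.0], [565.0, 228.0], [377.0, 186.0]]
white [ 380  203   37   37 1162] [[417, 196], [414, 239], [380, 235], [375, 197]] [[341.0, 324.0], [561.0, 331.0], [565.0, 228.0], [377.0, 186.0]]
```

The bolts give the nest's centre as (538,-34) with a yaw of -0.057. The side camera agrees within 1 mm, and the key measured at (542,36) matches pocket_left. That puts the pin at (534,-103). I'll pick the pin first.

Call:
apply_moves(increments=[{"tx": -0.005,"ty": -0.04,"tz": -0.03,"rx": 0,"ry": 0,"rz": -0.07,"claw": 0.085},{"tx": -0.005,"ty": -0.08,"tz": -0.06,"rx": 0,"ry": 0,"rz": -0.07,"claw": 0.085},{"tx": -0.005,"ty": -0.1235,"tz": -0.08,"rx": 0,"ry": 0,"rz": -0.07,"claw": 0.085},{"tx": -0.005,"ty": -0.1235,"tz": -0.12,"rx": 0,"ry": 0,"rz": -0.07,"claw": 0.085},{"tx": -0.005,"ty": -0.1235,"tz": -0.16,"rx": 0,"ry": 0,"rz": -0.07,"claw": 0.07},{"tx": -0.005,"ty": -0.1235,"tz": -0.2,"rx": 0,"ry": 0,"rz": -0.07,"claw": 0.06},{"tx": -0.005,"ty": -0.1235,"tz": -0.2,"rx": 0,"ry": 0,"rz": -0.07,"claw": 0.06},{"tx": -0.005,"ty": -0.1235,"tz": -0.2,"rx": 0,"ry": 0,"rz": -0.07,"claw": 0.06},{"tx": -0.005,"ty": -0.1235,"tz": -0.2,"rx": 0,"ry": 0,"rz": -0.07,"claw": 0.06}])

```text
clock: 2.5
eef_pos: [534.3, -97.9, 101.6]
tool_rot: [3.138, 0.0, 1.522]
force: [-0.4, 0.7, 0.3]
width: 60.1
```

```bash
python3 - <<'E'
from h import *
s=read_state(); print(s['eef_pos'],s['tool_rot'])
im,c=snap('wrist','w2')
print('pin head',proj(c,(534,-103.7,78)),'tcp',proj(c,s['eef_pos']))
for st,ce in blobs(im,(15,120,120),(30,255,255),(200,200,440,400),50): print('yellow',st,ce.round(1))
E
```

```text
[534.31078965 -97.8993172  101.59134979] [3.13826482e+00 5.33366144e-05 1.52156658e+00]
pin head [322.83790808 247.29253673] tcp [323.33309699 257.01750939]
yellow [ 307  214   32   47 1180] [322.6 237.8]
yellow [264 223  17  18 244] [272.2 231.3]
yellow [363 223  18  18 246] [371.5 231.7]
```

View pics/w2.png

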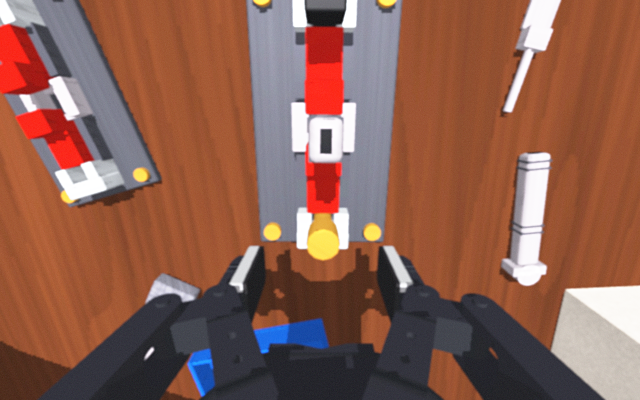

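The wrist view shows the pin head centred near (323,245) between the fingers, so the pin is at about (534,-102.5). The TCP stands 4.5 mm short in y, so I'll correct that, descend and grip.

Call:
apply_moves(increments=[{"tx": 0,"ty": -0.0045,"tz": -0.01,"rx": 0,"ry": 0,"rz": -0.1,"claw": 0.06},{"tx": 0,"ty": -0.0045,"tz": -0.03,"rx": 0,"ry": 0,"rz": -0.1,"claw": 0.06},{"tx": 0,"ty": -0.0045,"tz": -0.048,"rx": 0,"ry": 0,"rz": -0.1,"claw": 0.06},{"tx": 0,"ty": -0.0045,"tz": -0.048,"rx": 0,"ry": 0,"rz": -0.1,"claw": 0.06},{"tx": 0,"ty": -0.0045,"tz": -0.048,"rx": 0,"ry": 0,"rz": -0.1,"claw": 0.01},{"tx": 0,"ty": -0.0045,"tz": -0.048,"rx": 0,"ry": 0,"rz": -0.1,"claw": 0.01},{"tx": 0,"ty": -0.0045,"tz": -0.048,"rx": 0,"ry": 0,"rz": -0.1,"claw": 0.01},{"tx": 0,"ty": -0.0045,"tz": -0.048,"rx": 0,"ry": 0,"rz": -0.1,"claw": 0.01},{"tx": 0,"ty": -0.0045,"tz": -0.048,"rx": 0,"ry": 0,"rz": -0.1,"claw": 0.01}])

```text
clock: 3.45
eef_pos: [533.8, -103.2, 52.8]
tool_rot: [3.139, 0.0, 1.512]
force: [0.6, 1.0, 6.5]
width: 20.4
```

Call:
apply_moves(increments=[{"tx": 0,"ty": 0,"tz": 0,"rx": 0,"ry": 0,"rz": 0,"claw": 0.01},{"tx": 0,"ty": 0,"tz": 0.01,"rx": 0,"ry": 0,"rz": 0,"claw": 0.01},{"tx": 0,"ty": 0,"tz": 0.03,"rx": 0,"ry": 0,"rz": 0,"claw": 0.01},{"tx": 0,"ty": 0,"tz": 0.06,"rx": 0,"ry": 0,"rz": 0,"claw": 0.01},{"tx": 0,"ty": 0,"tz": 0.09,"rx": 0,"ry": 0,"rz": 0,"claw": 0.01},{"tx": 0,"ty": 0,"tz": 0.11,"rx": 0,"ry": 0,"rz": 0,"claw": 0.01},{"tx": 0,"ty": 0,"tz": 0.11,"rx": 0,"ry": 0,"rz": 0,"claw": 0.01}])

```text
clock: 4.15
eef_pos: [534.5, -103.3, 164.8]
tool_rot: [3.136, 0.0, 1.512]
force: [0.3, -0.7, -1.2]
width: 20.0
```

```bash
python3 - <<'E'
from h import *
import json
s=read_state(); print(s['eef_pos'],s['tool_rot'],s['force'],s['width'])
im,c=snap('wrist','w3')
a,cs=snap('side','s3')
hsv=cv2.cvtColor(im,cv2.COLOR_RGB2HSV); m=cv2.inRange(hsv,np.array((100,150,60)),np.array((125,255,255)))
h=cv2.convexHull(cv2.findNonZero(m)); print(cv2.contourArea(h),[ (p.tolist(),onz(c,*p,30).round()[:2].tolist()) for p in cv2.approxPolyDP(h,4,True)[:,0]])
cv2.imwrite('pics/w3c.png',np.hstack([im[:,100:540,::-1],cv2.resize(a[120:253,230:350,::-1],(360,400))]))
E
```

```text
[ 534.47886556 -103.2952268   164.78902194] [3.13605140e+00 4.04219766e-04 1.51172892e+00] [ 0.32162163 -0.68927968 -1.24248274] 19.96826371705328
4146.0 [([326, 301], [532.0, -232.0]), ([336, 345], [541.0, -294.0]), ([232, 368], [412.0, -321.0]), ([230, 361], [411.0, -310.0]), ([301, 292], [505.0, -218.0])]
```

View pics/w3c.png

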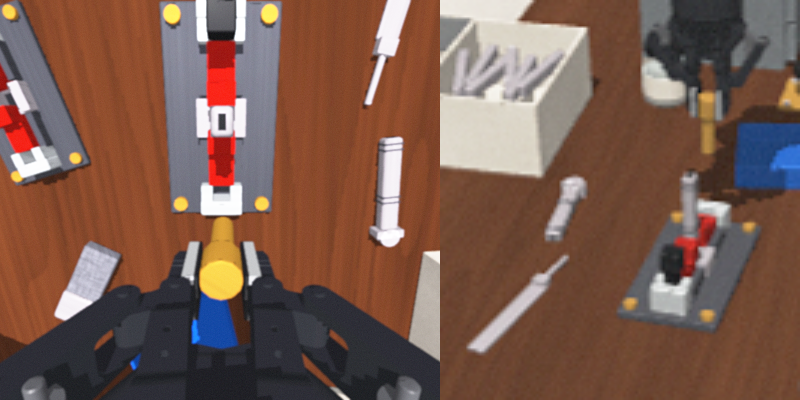

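The pin is out of its pocket and hangs straight in the grip. The blue tray's near corner agrees with the scene estimate of its centre, (478,-284). I'll carry the pin over and set it down.

Call:
apply_moves(increments=[{"tx": -0.012,"ty": -0.04,"tz": 0,"rx": 0,"ry": 0,"rz": 0,"claw": 0.01},{"tx": -0.026,"ty": -0.085,"tz": 0,"rx": 0,"ry": 0,"rz": 0,"claw": 0.01},{"tx": -0.04,"ty": -0.13,"tz": -0.01,"rx": 0,"ry": 0,"rz": 0,"claw": 0.01},{"tx": -0.052,"ty": -0.165,"tz": -0.03,"rx": 0,"ry": 0,"rz": 0,"claw": 0.01},{"tx": -0.0565,"ty": -0.181,"tz": -0.05,"rx": 0,"ry": 0,"rz": 0,"claw": 0.01},{"tx": -0.0565,"ty": -0.181,"tz": -0.08,"rx": 0,"ry": 0,"rz": 0,"claw": 0.01},{"tx": -0.0565,"ty": -0.181,"tz": -0.1,"rx": 0,"ry": 0,"rz": 0,"claw": 0.01},{"tx": -0.0565,"ty": -0.181,"tz": -0.1,"rx": 0,"ry": 0,"rz": 0,"claw": 0.01},{"tx": -0.0565,"ty": -0.181,"tz": -0.1,"rx": 0,"ry": 0,"rz": 0,"claw": 0.01}])

```text
clock: 5.15
eef_pos: [475.6, -283.6, 60.9]
tool_rot: [-3.14, -0.001, 1.511]
force: [0.5, -0.8, -0.6]
width: 20.2
```

Call:
apply_moves(increments=[{"tx": 0,"ty": 0,"tz": -0.006,"rx": 0,"ry": 0,"rz": 0,"claw": 0.01},{"tx": 0,"ty": 0,"tz": -0.012,"rx": 0,"ry": 0,"rz": 0,"claw": 0.01},{"tx": 0,"ty": 0,"tz": -0.012,"rx": 0,"ry": 0,"rz": 0,"claw": 0.01},{"tx": 0,"ty": 0,"tz": -0.012,"rx": 0,"ry": 0,"rz": 0,"claw": 0.01}])

```text
clock: 5.55
eef_pos: [476.4, -283.8, 49.9]
tool_rot: [3.141, 0.0, 1.512]
force: [-0.1, 0.5, -0.7]
width: 20.7
```

Call:
apply_moves(increments=[{"tx": 0,"ty": 0,"tz": -0.002,"rx": 0,"ry": 0,"rz": 0,"claw": 0.01},{"tx": 0,"ty": 0,"tz": -0.002,"rx": 0,"ry": 0,"rz": 0,"claw": 0.025},{"tx": 0,"ty": 0,"tz": -0.002,"rx": 0,"ry": 0,"rz": 0,"claw": 0.035},{"tx": 0,"ty": 0,"tz": -0.002,"rx": 0,"ry": 0,"rz": 0,"claw": 0.045},{"tx": 0,"ty": 0,"tz": -0.002,"rx": 0,"ry": 0,"rz": 0,"claw": 0.05},{"tx": 0,"ty": 0,"tz": 0.02,"rx": 0,"ry": 0,"rz": 0,"claw": 0.05},{"tx": 0,"ty": 0,"tz": 0.06,"rx": 0,"ry": 0,"rz": 0,"claw": 0.05},{"tx": 0,"ty": 0,"tz": 0.1,"rx": 0,"ry": 0,"rz": 0,"claw": 0.05},{"tx": 0,"ty": 0,"tz": 0.15,"rx": 0,"ry": 0,"rz": 0,"claw": 0.05},{"tx": 0,"ty": 0,"tz": 0.15,"rx": 0,"ry": 0,"rz": 0,"claw": 0.05},{"tx": 0,"ty": 0,"tz": 0.15,"rx": 0,"ry": 0,"rz": 0,"claw": 0.05}])

```text
clock: 6.65
eef_pos: [476.9, -284.0, 200.9]
tool_rot: [3.139, 0.001, 1.512]
force: [0.2, 0.6, -0.8]
width: 49.8
```

```bash
python3 - <<'E'
from h import *
s=read_state(); print(s['eef_pos'],s['tool_rot'],s['width'])
im,c=snap('wrist','w4')
for st,ce in blobs(im,(15,120,120),(30,255,255),(230,150,420,400),50): print('yellow',st,ce.round(1))
print('pin top exp',proj(c,(476.5,-284,72)), 'base',proj(c,(476.5,-284,4)))
hsv=cv2.cvtColor(im,cv2.COLOR_RGB2HSV); m=cv2.inRange(hsv,np.array((100,150,60)),np.array((125,255,255)))
h=cv2.convexHull(cv2.findNonZero(m)); print([ (p.tolist(),onz(c,*p,30).round()[:2].tolist()) for p in cv2.approxPolyDP(h,4,True)[:,0]])
E
```

```text
[ 476.86966048 -284.02191756  200.90684266] [3.13899345e+00 6.70419850e-04 1.51186696e+00] 49.82445987278751
yellow [312 173  19  29 400] [321.4 188.4]
yellow [ 290  279   66   57 2040] [323.  298.8]
pin top exp [321.49558044 193.28876236] base [321.22568088 177.87201312]
[([381, 216], [543.0, -327.0]), ([275, 238], [418.0, -348.0]), ([249, 150], [401.0, -243.0]), ([365, 123], [526.0, -222.0])]
```

The pin stands at (321,188), where I predicted it inside the blue tray. Next is the key.

Call:
apply_moves(increments=[{"tx": 0.01,"ty": 0.045,"tz": 0,"rx": 0,"ry": 0,"rz": 0.03,"claw": 0.06},{"tx": 0.02,"ty": 0.09,"tz": 0,"rx": 0,"ry": 0,"rz": 0.03,"claw": 0.06},{"tx": 0.065,"ty": 0.32,"tz": 0,"rx": 0,"ry": 0,"rz": 0.03,"claw": 0.06},{"tx": 0.065,"ty": 0.32,"tz": 0,"rx": 0,"ry": 0,"rz": 0.03,"claw": 0.06},{"tx": 0.065,"ty": 0.32,"tz": 0,"rx": 0,"ry": 0,"rz": 0.03,"claw": 0.06},{"tx": 0.065,"ty": 0.32,"tz": 0,"rx": 0,"ry": 0,"rz": 0.03,"claw": 0.06},{"tx": 0.065,"ty": 0.32,"tz": 0,"rx": 0,"ry": 0,"rz": 0.03,"claw": 0.06},{"tx": 0.065,"ty": 0.32,"tz": 0,"rx": 0,"ry": 0,"rz": 0.03,"claw": 0.06},{"tx": 0.065,"ty": 0.32,"tz": -0.04,"rx": 0,"ry": 0,"rz": 0.03,"claw": 0.06},{"tx": 0.065,"ty": 0.32,"tz": -0.08,"rx": 0,"ry": 0,"rz": 0.03,"claw": 0.06},{"tx": 0.065,"ty": 0.32,"tz": -0.1,"rx": 0,"ry": 0,"rz": 0.03,"claw": 0.06},{"tx": 0.065,"ty": 0.32,"tz": -0.1,"rx": 0,"ry": 0,"rz": 0.03,"claw": 0.06}])

```text
clock: 7.9
eef_pos: [537.5, 35.2, 95.6]
tool_rot: [-3.132, 0.002, 1.513]
force: [-0.2, 0.3, -1.3]
width: 60.5
```

```bash
python3 - <<'E'
from h import *
s=read_state(); print(s['eef_pos'],s['tool_rot'],s['force'])
im,c=snap('wrist','w5')
print('key',proj(c,(542,36,78)),'tcp',proj(c,s['eef_pos']))
for st,ce in blobs(im,(0,0,0),(180,255,60),(280,200,370,275),50): print('black',st,ce.round(1))
a,cs=snap('scene','sc5')
hsv=cv2.cvtColor(a,cv2.COLOR_RGB2HSV)
for st,ce in blobs(a,(0,0,190),(180,40,255),(376,200,422,245),100): print('white',st,ce.round(1),onz(cs,*ce,12))
E
```

```text
[537.53674388  35.15772894  95.62831046] [-3.13240138e+00  1.75640998e-03  1.51324556e+00] [-0.16680521  0.25630287 -1.27079259]
key [330.56975973 241.42317239] tcp [323.29532788 257.0245821 ]
black [ 314  208   34   46 1228] [330.1 230.8]
white [ 380  203   37   37 1056] [398.  220.9] [463.67962626 274.26944301  12.        ]
```

View pics/w5.png

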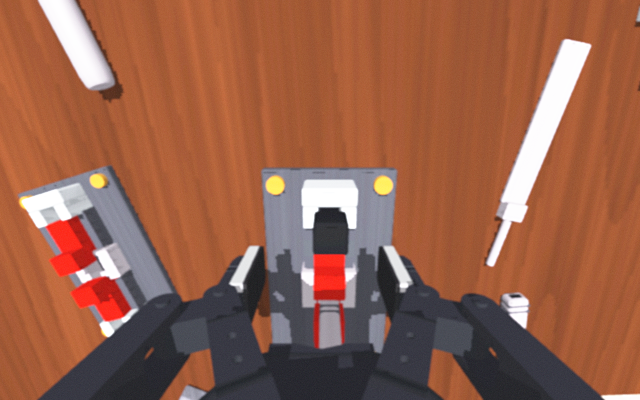

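The wrist view shows the key head's top centred near (330,238), so the key is at about (542,37). The TCP is 4.5 mm short in x; I'll correct it, descend and grip.

Call:
apply_moves(increments=[{"tx": 0.0045,"ty": 0.001,"tz": -0.005,"rx": 0,"ry": 0,"rz": 0,"claw": 0.06},{"tx": 0.0045,"ty": 0.001,"tz": -0.02,"rx": 0,"ry": 0,"rz": 0,"claw": 0.06},{"tx": 0.0045,"ty": 0.001,"tz": -0.042,"rx": 0,"ry": 0,"rz": 0,"claw": 0.06},{"tx": 0.0045,"ty": 0.001,"tz": -0.042,"rx": 0,"ry": 0,"rz": 0,"claw": 0.06},{"tx": 0.0045,"ty": 0.001,"tz": -0.042,"rx": 0,"ry": 0,"rz": 0,"claw": 0.06}])

```text
clock: 8.5
eef_pos: [546.4, 37.0, 58.4]
tool_rot: [3.141, -0.0, 1.514]
force: [0.6, 0.7, 0.4]
width: 59.9
```

Call:
apply_moves(increments=[{"tx": -0.0045,"ty": 0,"tz": -0.005,"rx": 0,"ry": 0,"rz": 0,"claw": 0.06},{"tx": -0.0045,"ty": 0,"tz": -0.005,"rx": 0,"ry": 0,"rz": 0,"claw": 0.04},{"tx": -0.0045,"ty": 0,"tz": -0.005,"rx": 0,"ry": 0,"rz": 0,"claw": 0.01},{"tx": -0.0045,"ty": 0,"tz": -0.005,"rx": 0,"ry": 0,"rz": 0,"claw": 0.01},{"tx": -0.0045,"ty": 0,"tz": -0.005,"rx": 0,"ry": 0,"rz": 0,"claw": 0.01},{"tx": -0.0045,"ty": 0,"tz": -0.005,"rx": 0,"ry": 0,"rz": 0,"claw": 0.01},{"tx": -0.0045,"ty": 0,"tz": -0.005,"rx": 0,"ry": 0,"rz": 0,"claw": 0.01},{"tx": -0.0045,"ty": 0,"tz": -0.005,"rx": 0,"ry": 0,"rz": 0,"claw": 0.01}])

```text
clock: 9.3
eef_pos: [541.7, 37.1, 53.2]
tool_rot: [3.141, -0.0, 1.514]
force: [-0.2, 0.0, 5.9]
width: 21.1
```

Call:
apply_moves(increments=[{"tx": 0,"ty": 0,"tz": 0.01,"rx": 0,"ry": 0,"rz": 0,"claw": 0.01},{"tx": 0,"ty": 0,"tz": 0.03,"rx": 0,"ry": 0,"rz": 0,"claw": 0.01},{"tx": 0,"ty": 0,"tz": 0.06,"rx": 0,"ry": 0,"rz": 0,"claw": 0.01},{"tx": 0,"ty": 0,"tz": 0.09,"rx": 0,"ry": 0,"rz": 0,"claw": 0.01},{"tx": 0,"ty": 0.02,"tz": 0.11,"rx": 0,"ry": 0,"rz": 0,"claw": 0.01},{"tx": 0,"ty": 0.06,"tz": 0.11,"rx": 0,"ry": 0,"rz": 0,"claw": 0.01},{"tx": 0,"ty": 0.1,"tz": 0.11,"rx": 0,"ry": 0,"rz": 0,"claw": 0.01},{"tx": 0,"ty": 0.1,"tz": 0.11,"rx": 0,"ry": 0,"rz": 0,"claw": 0.01}])

```text
clock: 10.1
eef_pos: [540.6, 145.1, 162.8]
tool_rot: [-3.141, -0.005, 1.524]
force: [-0.7, -0.2, -1.1]
width: 20.8
```

```bash
python3 - <<'E'
from h import *
s=read_state(); print(s['eef_pos'],s['tool_rot'],s['force'],s['width'])
im,c=snap('wrist','w6')
for nm,(im,c),bx in[('w',(im,c),(120,0,330,160)),('s',snap('side','s6'),(275,240,355,305)),('sc',snap('scene','sc6'),(376,195,422,245))]:
    hsv=cv2.cvtColor(im,cv2.COLOR_RGB2HSV); m=cv2.inRange(hsv,np.array((0,0,150)),np.array((180,45,255)))
    k=np.zeros_like(m); x0,y0,x1,y1=bx; k[y0:y1,x0:x1]=m[y0:y1,x0:x1]
    n,l,st,ce=cv2.connectedComponentsWithStats(k); i=1+st[1:,4].argmax(); print(nm,st[i])
    h=cv2.convexHull(cv2.findNonZero((l==i).astype(np.uint8))); print([(p.tolist(),onz(c,*p,30).round()[:2].tolist(),onz(c,*p,0).round()[:2].tolist()) for p in cv2.approxPolyDP(h,3,True)[:,0]])
E
```

```text
[540.58607075 145.07452445 162.82512127] [-3.1411797  -0.00479157  1.52399902] [-0.66125658 -0.19809577 -1.12817675] 20.805376973165227
w [  138     0   171   123 15173]
[([308, 106], [531.0, 227.0], [530.0, 228.0]), ([170, 122], [403.0, 219.0], [388.0, 219.0]), ([138, 0], [396.0, 317.0], [380.0, 327.0]), ([296, 0], [526.0, 311.0], [524.0, 320.0])]
s [ 287  254   53   39 1617]
[([339, 258], [404.0, 225.0], [410.0, 190.0]), ([334, 292], [392.0, 359.0], [398.0, 329.0]), ([288, 287], [515.0, 366.0], [524.0, 336.0]), ([295, 254], [531.0, 233.0], [541.0, 199.0])]
sc [ 380  203   38   37 1170]
[([417, 208], [406.0, 329.0], [368.0, 329.0]), ([414, 239], [561.0, 331.0], [526.0, 332.0]), ([380, 235], [565.0, 228.0], [531.0, 226.0]), ([383, 203], [404.0, 217.0], [365.0, 214.0])]
```

View pics/w6.png

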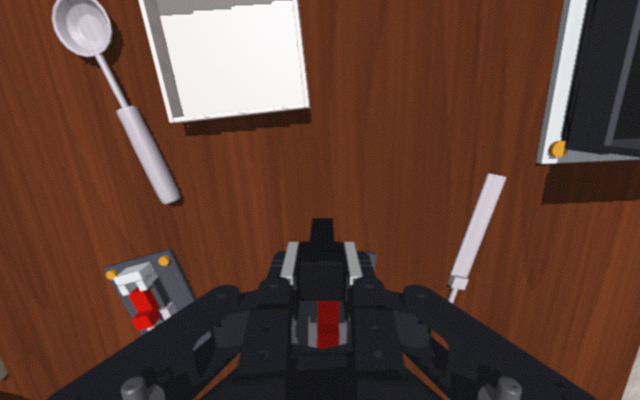

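The key hangs straight in the grip. The white tray spans x 400 to 530 and y 223 to 333, so its centre is (465,277).

Call:
apply_moves(increments=[{"tx": -0.02,"ty": 0.04,"tz": 0,"rx": 0,"ry": 0,"rz": 0,"claw": 0.01},{"tx": -0.04,"ty": 0.08,"tz": 0,"rx": 0,"ry": 0,"rz": 0,"claw": 0.01},{"tx": -0.06,"ty": 0.11,"tz": -0.01,"rx": 0,"ry": 0,"rz": 0,"claw": 0.01},{"tx": -0.077,"ty": 0.14,"tz": -0.03,"rx": 0,"ry": 0,"rz": 0,"claw": 0.01},{"tx": -0.077,"ty": 0.14,"tz": -0.07,"rx": 0,"ry": 0,"rz": 0,"claw": 0.01},{"tx": -0.077,"ty": 0.14,"tz": -0.1,"rx": 0,"ry": 0,"rz": 0,"claw": 0.01},{"tx": -0.077,"ty": 0.14,"tz": -0.1,"rx": 0,"ry": 0,"rz": 0,"claw": 0.01},{"tx": -0.077,"ty": 0.14,"tz": -0.1,"rx": 0,"ry": 0,"rz": 0,"claw": 0.01},{"tx": -0.077,"ty": 0.14,"tz": -0.1,"rx": 0,"ry": 0,"rz": 0,"claw": 0.01}])

```text
clock: 11.15
eef_pos: [466.0, 276.5, 64.3]
tool_rot: [3.139, -0.001, 1.512]
force: [-0.3, 0.0, -0.5]
width: 20.6
```

Call:
apply_moves(increments=[{"tx": 0,"ty": 0,"tz": -0.007,"rx": 0,"ry": 0,"rz": 0,"claw": 0.01},{"tx": 0,"ty": 0,"tz": -0.0145,"rx": 0,"ry": 0,"rz": 0,"claw": 0.01},{"tx": 0,"ty": 0,"tz": -0.0155,"rx": 0,"ry": 0,"rz": 0,"claw": 0.01},{"tx": 0,"ty": 0,"tz": -0.0155,"rx": 0,"ry": 0,"rz": 0,"claw": 0.01},{"tx": 0,"ty": 0,"tz": -0.0155,"rx": 0,"ry": 0,"rz": 0,"claw": 0.025},{"tx": 0,"ty": 0,"tz": -0.0155,"rx": 0,"ry": 0,"rz": 0,"claw": 0.035},{"tx": 0,"ty": 0,"tz": -0.0155,"rx": 0,"ry": 0,"rz": 0,"claw": 0.05},{"tx": 0,"ty": 0,"tz": 0.01,"rx": 0,"ry": 0,"rz": 0,"claw": 0.06},{"tx": 0,"ty": 0,"tz": 0.05,"rx": 0,"ry": 0,"rz": 0,"claw": 0.06},{"tx": 0,"ty": 0,"tz": 0.1,"rx": 0,"ry": 0,"rz": 0,"claw": 0.06},{"tx": 0,"ty": 0,"tz": 0.136,"rx": 0,"ry": 0,"rz": 0,"claw": 0.06},{"tx": 0,"ty": 0,"tz": 0.136,"rx": 0,"ry": 0,"rz": 0,"claw": 0.06}])

```text
clock: 12.35
eef_pos: [467.3, 278.4, 203.5]
tool_rot: [3.134, -0.006, 1.514]
force: [0.5, 0.4, -1.3]
width: 59.8
```

```bash
python3 - <<'E'
from h import *
s=read_state(); print(s['eef_pos'],s['tool_rot'],s['width'])
im,c=snap('wrist','w7')
for st,ce in blobs(im,(0,0,0),(180,255,60),(260,130,380,230),50): print('black',st,ce.round(1))
print('top',proj(c,(466,277,72)),'base',proj(c,(466,277,4)))
E
```

```text
[467.34163135 278.44138302 203.52365807] [ 3.13361028 -0.00587963  1.51426848] 59.824771467689416
black [309 176  19  29 498] [318.  191.1]
top [319.8668795  194.90472994] base [319.60242818 179.69111497]
```

The key stands where I predicted in the white tray. I'll go over the handle next.

Call:
apply_moves(increments=[{"tx": 0.01,"ty": -0.045,"tz": 0,"rx": 0,"ry": 0,"rz": 0,"claw": 0.06},{"tx": 0.02,"ty": -0.09,"tz": 0,"rx": 0,"ry": 0,"rz": 0,"claw": 0.06},{"tx": 0.071,"ty": -0.312,"tz": 0,"rx": 0,"ry": 0,"rz": 0,"claw": 0.06},{"tx": 0.071,"ty": -0.312,"tz": 0,"rx": 0,"ry": 0,"rz": 0,"claw": 0.06},{"tx": 0.071,"ty": -0.312,"tz": 0,"rx": 0,"ry": 0,"rz": 0,"claw": 0.06},{"tx": 0.071,"ty": -0.312,"tz": 0,"rx": 0,"ry": 0,"rz": 0,"claw": 0.06},{"tx": 0.071,"ty": -0.312,"tz": 0,"rx": 0,"ry": 0,"rz": 0,"claw": 0.06},{"tx": 0.071,"ty": -0.312,"tz": 0,"rx": 0,"ry": 0,"rz": 0,"claw": 0.06},{"tx": 0.071,"ty": -0.312,"tz": -0.04,"rx": 0,"ry": 0,"rz": 0,"claw": 0.06},{"tx": 0.071,"ty": -0.312,"tz": -0.05,"rx": 0,"ry": 0,"rz": 0,"claw": 0.06},{"tx": 0.071,"ty": -0.312,"tz": -0.05,"rx": 0,"ry": 0,"rz": 0,"claw": 0.06},{"tx": 0.071,"ty": -0.312,"tz": -0.05,"rx": 0,"ry": 0,"rz": 0,"claw": 0.06}])

```text
clock: 13.6
eef_pos: [535.3, -34.3, 148.7]
tool_rot: [-3.141, -0.0, 1.515]
force: [-0.3, -0.6, 0.1]
width: 59.9
```

```bash
python3 - <<'E'
from h import *
s=read_state(); print(s['eef_pos'],s['tool_rot'],s['force'])
im,c=snap('wrist','w8')
print('handle top',proj(c,(538,-34,128)),'ends',proj(c,(538,-43,128)),proj(c,(538,-25,128)))
for st,ce in blobs(im,(15,120,120),(30,255,255),(200,100,440,330),50): print('yellow',st,ce.round(1),onz(c,*ce,11).round(1))
E
```

```text
[535.26265368 -34.25818781 148.74646524] [-3.14098562e+00 -4.34733461e-05  1.51524760e+00] [-0.26863434 -0.60349375  0.1137294 ]
handle top [327.44658718 240.29773088] ends [328.13191742 253.34103891] [326.74031995 226.85594667]
yellow [271 100  15   6  61] [278.  101.8] [499.1  52.9  11. ]
yellow [366 100  15   5  60] [372.7 101.7] [586.1  48.2  11. ]
yellow [278 261  14  14 147] [284.9 267.9] [ 489.6 -119.4   11. ]
yellow [358 261  14  14 148] [364.2 267.9] [ 576.5 -124.2   11. ]
```

View pics/w8.png

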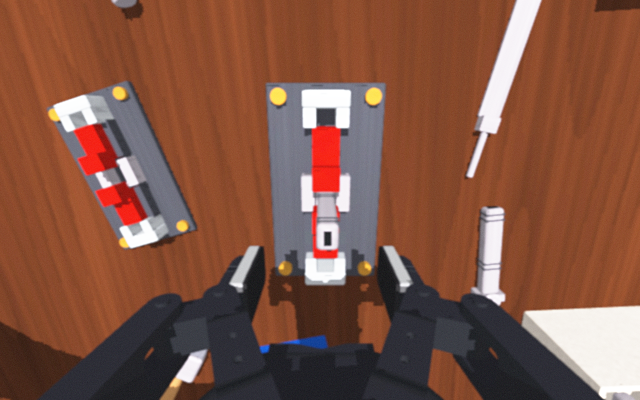

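The handle's top is at (327.5,237), so it stands at about (538,-32.5), upright. I'll descend so that the grasp point is at z 102 and grip.

Call:
apply_moves(increments=[{"tx": 0.0025,"ty": 0.0015,"tz": -0.02,"rx": 0,"ry": 0,"rz": 0,"claw": 0.06},{"tx": 0.0025,"ty": 0.0015,"tz": -0.045,"rx": 0,"ry": 0,"rz": 0,"claw": 0.06},{"tx": 0.0025,"ty": 0.0015,"tz": -0.066,"rx": 0,"ry": 0,"rz": 0,"claw": 0.05},{"tx": 0.0025,"ty": 0.0015,"tz": -0.066,"rx": 0,"ry": 0,"rz": 0,"claw": 0.04},{"tx": 0.0025,"ty": 0.0015,"tz": -0.066,"rx": 0,"ry": 0,"rz": 0,"claw": 0.04}])

```text
clock: 14.15
eef_pos: [538.5, -33.3, 83.6]
tool_rot: [3.14, -0.0, 1.515]
force: [0.8, -1.3, 1.1]
width: 39.9
```

Call:
apply_moves(increments=[{"tx": -0.0003,"ty": 0.001,"tz": 0,"rx": 0,"ry": 0,"rz": 0,"claw": 0.02},{"tx": -0.0003,"ty": 0.001,"tz": 0,"rx": 0,"ry": 0,"rz": 0,"claw": 0.003},{"tx": -0.0003,"ty": 0.001,"tz": 0,"rx": 0,"ry": 0,"rz": 0,"claw": 0.003},{"tx": -0.0003,"ty": 0.001,"tz": 0,"rx": 0,"ry": 0,"rz": 0,"claw": 0.003},{"tx": -0.0003,"ty": 0.001,"tz": 0,"rx": 0,"ry": 0,"rz": 0,"claw": 0.003},{"tx": -0.0003,"ty": 0.001,"tz": 0,"rx": 0,"ry": 0,"rz": 0,"claw": 0.003}])

```text
clock: 14.75
eef_pos: [538.3, -32.2, 84.0]
tool_rot: [3.14, -0.001, 1.514]
force: [-0.4, 1.2, 6.2]
width: 13.2
```

```bash
python3 - <<'E'
from h import *
from scipy.spatial.transform import Rotation as R
s=read_state(); print(s['eef_pos'],s['tool_rot'],s['force'],s['width'])
psi=-.0566; ex=np.array([np.cos(psi),np.sin(psi),0])
P=np.array([538,-33,10.]); T=np.array([538.2,-32.5,83.5])
for a in(.06,.12,.18,.22,.25):
  for sg in(1,-1):
    Rm=R.from_rotvec(-sg*a*ex); d=P+Rm.apply(T-P)-T; print(sg*a,'t',(d/1000).round(4),'r',(Rm.as_rotvec()/np.deg2rad(5)).round(3))
E
```

```text
[538.27614721 -32.2295781   84.02648444] [ 3.13957417e+00 -6.17918530e-04  1.51434944e+00] [-0.4019771   1.22379148  6.17698665] 13.248301094636172
0.06 t [ 0.0002  0.0044 -0.0002] r [-0.686  0.039 -0.   ]
-0.06 t [-0.0002 -0.0044 -0.0001] r [ 0.686 -0.039  0.   ]
0.12 t [ 0.0005  0.0088 -0.0006] r [-1.373  0.078 -0.   ]
-0.12 t [-0.0005 -0.0088 -0.0005] r [ 1.373 -0.078  0.   ]
0.18 t [ 0.0007  0.0131 -0.0013] r [-2.059  0.117 -0.   ]
-0.18 t [-0.0007 -0.0131 -0.0011] r [ 2.059 -0.117  0.   ]
0.22 t [ 0.0009  0.016  -0.0019] r [-2.517  0.143 -0.   ]
-0.22 t [-0.0009 -0.016  -0.0017] r [ 2.517 -0.143  0.   ]
0.25 t [ 0.001   0.0181 -0.0024] r [-2.86   0.162 -0.   ]
-0.25 t [-0.001  -0.0182 -0.0022] r [ 2.86  -0.162  0.   ]
```

Gripped, width 13 mm. I'll rock towards +y in steps about the foot pivot.

Call:
apply_moves(increments=[{"tx": 0.0001,"ty": 0.0022,"tz": -0.0001,"rx": -0.343,"ry": 0.019,"rz": 0,"claw": 0.003},{"tx": 0.0002,"ty": 0.0044,"tz": -0.0002,"rx": -0.686,"ry": 0.039,"rz": 0,"claw": 0.003},{"tx": 0.0003,"ty": 0.0066,"tz": -0.0004,"rx": -1.03,"ry": 0.058,"rz": 0,"claw": 0.003},{"tx": 0.0005,"ty": 0.0088,"tz": -0.0006,"rx": -1.373,"ry": 0.078,"rz": 0,"claw": 0.003},{"tx": 0.0006,"ty": 0.011,"tz": -0.0009,"rx": -1.716,"ry": 0.097,"rz": 0,"claw": 0.003},{"tx": 0.0007,"ty": 0.0131,"tz": -0.0013,"rx": -2.059,"ry": 0.117,"rz": 0,"claw": 0.003},{"tx": 0.0007,"ty": 0.0131,"tz": -0.0013,"rx": -2.059,"ry": 0.117,"rz": 0,"claw": 0.003},{"tx": 0.0007,"ty": 0.0131,"tz": -0.0013,"rx": -2.059,"ry": 0.117,"rz": 0,"claw": 0.003}])

```text
clock: 15.55
eef_pos: [539.2, -21.3, 82.7]
tool_rot: [3.139, 0.183, 1.513]
force: [0.1, -5.4, 5.6]
width: 13.2
```

```bash
python3 - <<'E'
from h import *
s=read_state(); print(s['eef_pos'],s['tool_rot'],s['force'],s['torque'],s['width'])
E
```

```text
[539.2141208  -21.33951933  82.6758725 ] [3.13871346 0.18265725 1.51320781] [ 0.14840267 -5.35726486  5.64037996] [-1.3398956  -0.00674452 -0.0177374 ] 13.221470274382263
```

Call:
apply_moves(increments=[{"tx": 0.0001,"ty": 0.0022,"tz": -0.0003,"rx": -0.25,"ry": 0.014,"rz": 0,"claw": 0.003},{"tx": 0.0002,"ty": 0.0045,"tz": -0.0006,"rx": -0.5,"ry": 0.028,"rz": 0,"claw": 0.003},{"tx": 0.0002,"ty": 0.0045,"tz": -0.0006,"rx": -0.5,"ry": 0.028,"rz": 0,"claw": 0.003},{"tx": 0.0002,"ty": 0.0045,"tz": -0.0006,"rx": -0.5,"ry": 0.028,"rz": 0,"claw": 0.003}])

```text
clock: 15.95
eef_pos: [539.4, -17.4, 81.9]
tool_rot: [3.139, 0.227, 1.513]
force: [0.6, -7.5, 6.0]
width: 13.0
```

```bash
python3 - <<'E'
from h import *
s=read_state(); print(s['eef_pos'],s['tool_rot'],s['force'],s['torque'],s['width'])
im,c=snap('wrist','w9'); a,cs=snap('side','s9'); b,cb=snap('scene','sc9')
cv2.imwrite('pics/c9.png',np.hstack([cv2.resize(im[130:330,220:420,::-1],(400,400)),cv2.resize(b[175:245,250:340,::-1],(400,311))[:].repeat(1,0) if 0 else cv2.copyMakeBorder(cv2.resize(b[175:245,255:345,::-1],(400,311)),0,89,0,0,cv2.BORDER_CONSTANT)]))
# cheek inner/outer edges: red extents in wrist
for st,ce in blobs(im,(0,150,90),(8,255,255),(280,60,370,330),30): print('red',st,ce.round(1))
for nm,y in(('L outer shut',62),('L open',69)):
    p=np.array([538+.0566*y,-33.5+y,40]); print(nm,proj(c,p))
E
```

```text
[539.3875863  -17.37663478  81.94196876] [3.13877435 0.22739915 1.51262216] [ 0.62664772 -7.51009317  6.00790805] [-1.797031   -0.09844785  0.04943101] 12.98843456472504
red [ 302  126   41  101 3566] [321.9 177.7]
L outer shut [322.12506772 150.78449864]
L open [322.14814225 139.37828447]
```

View pics/c9.png

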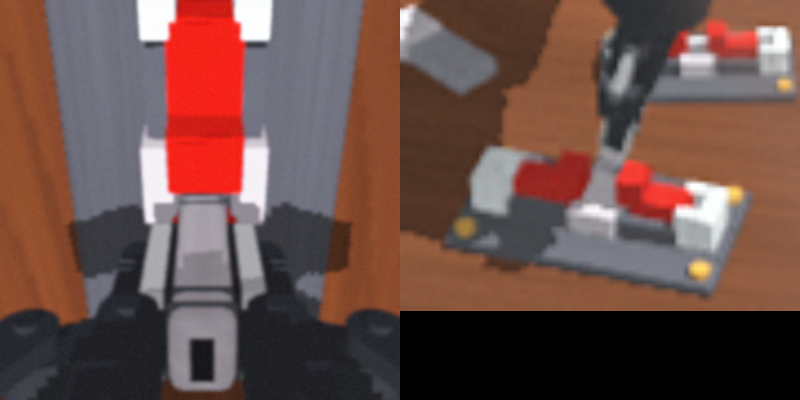

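```bash
cat > prof.py <<'E'
from h import *
import sys
# red profile along nest y at height z for scene/side/wrist pictures with fixed cameras
def prof(im,c,z,x,ys,cen=(537.9,-33.7)):
    psi=-.0566; out=[]
    for y in ys:
        p=[cen[0]+x*np.cos(psi)-y*np.sin(psi),cen[1]+x*np.sin(psi)+y*np.cos(psi),z]; u,v=proj(c,p)
        out.append(cv2.getRectSubPix(im.astype(np.uint8),(1,1),(float(u),float(v)))[0,0].astype(int))
    return np.array(out)
if __name__=='__main__':
    ys=np.arange(-80,81,2); cs=calibration('scene'); csi=calibration('side')
    L=lambda f:cv2.imread('pics/'+f+'.png')[:,:,::-1]
    for nm,c,fs,z in[('scene',cs,sys.argv[1].split(','),40),('scene',cs,sys.argv[1].split(','),54),('side',csi,sys.argv[2].split(','),54)]:
        for f in fs:
            q=prof(L(f),c,z,0,ys).astype(float); r=(q[:,0]-q[:,1:].max(1))
            print(nm,z,f,' '.join('%d'%(v/10) for v in r))
E
python3 prof.py scene0,sc5,sc9 side0,s6,s9
```

```text
scene 40 scene0 0 2 3 3 4 4 4 5 7 12 17 18 18 15 13 12 11 10 10 11 13 13 13 13 12 11 11 12 13 13 13 14 16 11 5 1 0 0 0 0 0 1 5 9 12 12 12 12 13 13 13 13 14 15 17 18 18 18 18 18 15 12 11 10 11 10 10 10 9 6 3 1 0 0 0 0 0 0 0 0 0
scene 40 sc5 0 0 0 0 0 0 -1 0 1 5 9 10 11 11 11 11 11 10 11 11 11 11 11 11 11 11 11 11 11 11 11 11 11 7 3 1 0 0 0 0 0 1 4 8 11 11 11 12 13 13 13 13 14 15 17 18 18 18 18 18 15 12 11 10 10 10 10 10 9 6 3 1 0 0 0 0 0 0 0 0 0
scene 40 sc9 0 0 0 0 0 0 -1 0 1 5 9 10 11 11 11 11 11 10 10 10 11 11 11 11 11 11 11 11 11 11 11 10 10 10 10 8 5 1 0 0 0 0 0 0 0 4 9 12 13 14 13 13 12 11 11 12 15 16 17 18 18 18 18 18 18 18 18 18 18 18 18 18 18 16 13 6 1 0 0 0 0
scene 54 scene0 3 3 3 4 4 4 4 5 4 3 1 0 0 1 2 1 1 1 1 1 0 0 1 3 5 7 9 10 11 11 11 10 9 6 2 0 0 0 0 0 0 0 -1 2 8 14 18 18 18 18 18 18 18 18 18 14 9 5 2 0 1 2 2 1 1 1 1 0 0 0 0 0 0 0 0 0 0 0 0 0 0
scene 54 sc5 1 1 0 1 2 2 2 1 1 1 1 1 0 1 1 1 1 1 1 1 1 1 1 3 5 8 10 10 11 11 11 10 10 7 2 0 0 0 0 0 0 0 0 1 4 8 10 13 16 18 18 18 18 18 17 14 9 5 1 0 1 2 1 1 1 1 1 0 0 0 0 0 0 0 0 0 0 0 0 0 0
scene 54 sc9 0 0 0 0 0 1 1 1 1 1 1 0 0 1 1 1 1 1 1 1 1 2 2 3 5 8 10 10 11 11 11 11 10 10 10 9 8 4 2 0 0 0 0 0 0 0 0 3 10 16 18 18 18 18 18 18 18 18 15 11 7 3 2 1 1 1 1 1 1 2 2 2 1 1 0 0 0 0 0 0 0
side 54 side0 4 4 4 4 4 4 4 4 4 4 4 3 3 3 3 2 2 2 1 1 3 6 10 11 9 7 5 3 1 0 0 0 0 0 0 0 0 0 0 0 0 0 0 0 0 2 6 11 13 14 15 15 15 14 13 11 7 5 3 0 -1 -1 -1 0 0 0 0 0 0 0 0 0 0 0 0 0 0 0 0 0 0
side 54 s6 4 4 4 4 3 2 2 1 0 0 0 0 0 0 0 0 0 0 0 0 0 2 4 5 5 4 3 2 2 1 0 0 0 0 0 0 0 0 0 0 0 0 0 0 0 1 3 5 6 7 7 8 8 8 8 8 8 8 8 8 8 8 8 8 8 8 8 8 8 8 8 8 7 8 8 8 8 7 7 7 8
side 54 s9 0 0 0 0 0 0 0 0 0 0 0 0 0 0 0 0 0 0 0 0 0 0 0 0 0 0 0 0 0 0 0 0 0 0 0 0 0 0 0 0 0 0 0 0 0 0 0 -1 0 5 9 13 14 15 15 15 15 15 14 13 13 12 12 12 12 12 12 12 12 13 14 15 15 15 15 15 15 15 15 15 15
```

Both fixed cameras show the left lip shifted about 7 mm, so that cheek is open. One slight extra push to make sure, then back to vertical.

Call:
apply_moves(increments=[{"tx": 0.0001,"ty": 0.002,"tz": -0.0003,"rx": -0.2,"ry": 0.01,"rz": 0,"claw": 0.003},{"tx": 0.0001,"ty": 0.002,"tz": -0.0003,"rx": -0.2,"ry": 0.01,"rz": 0,"claw": 0.003},{"tx": 0.0001,"ty": 0.002,"tz": -0.0003,"rx": -0.2,"ry": 0.01,"rz": 0,"claw": 0.003}])

```text
clock: 16.4
eef_pos: [539.3, -16.1, 81.6]
tool_rot: [3.139, 0.246, 1.512]
force: [1.7, -8.7, 3.5]
width: 13.4
```

Call:
apply_moves(increments=[{"tx": -0.0003,"ty": -0.006,"tz": 0.001,"rx": 0.8,"ry": -0.045,"rz": 0,"claw": 0.003},{"tx": -0.0006,"ty": -0.0125,"tz": 0.0018,"rx": 1.7,"ry": -0.095,"rz": 0,"claw": 0.003},{"tx": -0.001,"ty": -0.0196,"tz": 0.0022,"rx": 2.76,"ry": -0.155,"rz": 0,"claw": 0.003},{"tx": -0.001,"ty": -0.0196,"tz": 0.0022,"rx": 2.76,"ry": -0.155,"rz": 0,"claw": 0.003},{"tx": -0.001,"ty": -0.0196,"tz": 0.0022,"rx": 2.76,"ry": -0.155,"rz": 0,"claw": 0.003}])

```text
clock: 16.9
eef_pos: [538.2, -33.9, 83.6]
tool_rot: [3.14, 0.001, 1.512]
force: [-2.6, -5.4, 11.6]
width: 13.6
```

Call:
apply_moves(increments=[{"tx": -0.0001,"ty": -0.0022,"tz": -0.0001,"rx": 0.343,"ry": -0.019,"rz": 0,"claw": 0.003},{"tx": -0.0002,"ty": -0.0044,"tz": -0.0001,"rx": 0.686,"ry": -0.039,"rz": 0,"claw": 0.003},{"tx": -0.0003,"ty": -0.0066,"tz": -0.0003,"rx": 1.03,"ry": -0.058,"rz": 0,"claw": 0.003},{"tx": -0.0005,"ty": -0.0088,"tz": -0.0005,"rx": 1.373,"ry": -0.078,"rz": 0,"claw": 0.003},{"tx": -0.0006,"ty": -0.011,"tz": -0.0008,"rx": 1.716,"ry": -0.097,"rz": 0,"claw": 0.003},{"tx": -0.0007,"ty": -0.0131,"tz": -0.0011,"rx": 2.059,"ry": -0.117,"rz": 0,"claw": 0.003},{"tx": -0.0008,"ty": -0.0153,"tz": -0.0014,"rx": 2.3,"ry": -0.13,"rz": 0,"claw": 0.003},{"tx": -0.0009,"ty": -0.0176,"tz": -0.0017,"rx": 2.56,"ry": -0.145,"rz": 0,"claw": 0.003},{"tx": -0.0009,"ty": -0.0176,"tz": -0.0017,"rx": 2.56,"ry": -0.145,"rz": 0,"claw": 0.003},{"tx": -0.0009,"ty": -0.0176,"tz": -0.0017,"rx": 2.56,"ry": -0.145,"rz": 0,"claw": 0.003}])

```text
clock: 17.9
eef_pos: [537.9, -45.8, 81.8]
tool_rot: [3.141, -0.226, 1.519]
force: [-0.1, 1.9, 9.7]
width: 13.5
```

```bash
python3 - <<'E'
from h import *
s=read_state(); print(s['eef_pos'],s['tool_rot'],s['force'],s['torque'],s['width'])
snap('scene','sc10');snap('side','s10')
E
python3 prof.py scene0,sc9,sc10 side0,s10 | cut -c1-190
```

```text
[537.85631378 -45.80906628  81.78842111] [ 3.14092863 -0.22580165  1.51896893] [-0.05146505  1.93014345  9.69651367] [ 0.89127872 -0.08965621  0.03575864] 13.457790930560316
scene 40 scene0 0 2 3 3 4 4 4 5 7 12 17 18 18 15 13 12 11 10 10 11 13 13 13 13 12 11 11 12 13 13 13 14 16 11 5 1 0 0 0 0 0 1 5 9 12 12 12 12 13 13 13 13 14 15 17 18 18 18 18 18 15 12 11 10 1
scene 40 sc9 0 0 0 0 0 0 -1 0 1 5 9 10 11 11 11 11 11 10 10 10 11 11 11 11 11 11 11 11 11 11 11 10 10 10 10 8 5 1 0 0 0 0 0 0 0 4 9 12 13 14 13 13 12 11 11 12 15 16 17 18 18 18 18 18 18 18 1
scene 40 sc10 0 0 0 0 0 2 5 8 11 11 11 11 11 11 11 11 11 11 11 11 11 11 11 11 11 11 11 12 14 14 12 8 2 0 0 0 0 0 0 0 0 0 0 0 0 2 6 11 13 14 13 13 12 11 10 13 15 16 17 18 18 18 18 18 18 18 18
scene 54 scene0 3 3 3 4 4 4 4 5 4 3 1 0 0 1 2 1 1 1 1 1 0 0 1 3 5 7 9 10 11 11 11 10 9 6 2 0 0 0 0 0 0 0 -1 2 8 14 18 18 18 18 18 18 18 18 18 14 9 5 2 0 1 2 2 1 1 1 1 0 0 0 0 0 0 0 0 0 0 0 0
scene 54 sc9 0 0 0 0 0 1 1 1 1 1 1 0 0 1 1 1 1 1 1 1 1 2 2 3 5 8 10 10 11 11 11 11 10 10 10 9 8 4 2 0 0 0 0 0 0 0 0 3 10 16 18 18 18 18 18 18 18 18 15 11 7 3 2 1 1 1 1 1 1 2 2 2 1 1 0 0 0 0 
scene 54 sc10 1 1 0 1 1 1 1 1 1 1 1 0 0 1 1 1 1 1 1 1 3 5 8 10 11 11 11 11 9 6 3 0 0 0 0 0 0 0 0 0 0 0 1 1 1 1 2 6 11 17 18 18 18 18 18 18 18 18 16 12 7 3 1 1 1 1 1 0 1 2 2 2 1 1 0 0 0 0 0 0
side 54 side0 4 4 4 4 4 4 4 4 4 4 4 3 3 3 3 2 2 2 1 1 3 6 10 11 9 7 5 3 1 0 0 0 0 0 0 0 0 0 0 0 0 0 0 0 0 2 6 11 13 14 15 15 15 14 13 11 7 5 3 0 -1 -1 -1 0 0 0 0 0 0 0 0 0 0 0 0 0 0 0 0 0 0
side 54 s10 0 0 0 0 0 0 0 0 0 0 0 0 0 0 0 0 0 0 2 3 3 3 2 2 1 0 0 0 0 0 0 0 0 0 0 0 0 0 0 0 0 0 0 0 0 0 0 0 1 5 9 12 13 15 15 15 15 15 14 14 13 12 12 11 12 12 12 12 12 13 14 14 15 15 15 15 1
```

The right cheek has moved about 6 mm and the left one still reads 7. I'll push a bit more towards -y until it reaches the stop.

Call:
apply_moves(increments=[{"tx": -0.0001,"ty": -0.002,"tz": -0.0003,"rx": 0.15,"ry": -0.008,"rz": 0,"claw": 0.003},{"tx": -0.0002,"ty": -0.004,"tz": -0.0006,"rx": 0.2,"ry": -0.01,"rz": 0,"claw": 0.003},{"tx": -0.0002,"ty": -0.004,"tz": -0.0006,"rx": 0.2,"ry": -0.01,"rz": 0,"claw": 0.003},{"tx": -0.0002,"ty": -0.004,"tz": -0.0006,"rx": 0.2,"ry": -0.01,"rz": 0,"claw": 0.003}])

```text
clock: 18.4
eef_pos: [537.8, -47.2, 81.5]
tool_rot: [3.142, -0.246, 1.521]
force: [1.7, 5.9, 11.0]
width: 13.0
```

```bash
python3 - <<'E'
from h import *
s=read_state(); print(s['eef_pos'],s['tool_rot'],s['force'],s['torque'],s['width'])
snap('scene','sc11');snap('side','s11')
E
python3 prof.py scene0,sc10,sc11 side0,s11 | cut -c1-130
```

```text
[537.78977346 -47.19050378  81.51103159] [ 3.14158951 -0.24628066  1.52088103] [ 1.74182362  5.86202553 10.95299396] [ 1.79687319 -0.30107695 -0.03730969] 13.030872864802662
scene 40 scene0 0 2 3 3 4 4 4 5 7 12 17 18 18 15 13 12 11 10 10 11 13 13 13 13 12 11 11 12 13 13 13 14 16 11 5 1 0 0 0 0 0 1 5 9 1
scene 40 sc10 0 0 0 0 0 2 5 8 11 11 11 11 11 11 11 11 11 11 11 11 11 11 11 11 11 11 11 12 14 14 12 8 2 0 0 0 0 0 0 0 0 0 0 0 0 2 6
scene 40 sc11 0 0 0 -1 0 3 7 10 11 11 11 11 11 11 11 11 11 11 11 11 11 11 11 11 10 11 11 11 14 15 11 7 1 0 0 0 0 0 0 0 0 0 0 0 0 2
scene 54 scene0 3 3 3 4 4 4 4 5 4 3 1 0 0 1 2 1 1 1 1 1 0 0 1 3 5 7 9 10 11 11 11 10 9 6 2 0 0 0 0 0 0 0 -1 2 8 14 18 18 18 18 18 
scene 54 sc10 1 1 0 1 1 1 1 1 1 1 1 0 0 1 1 1 1 1 1 1 3 5 8 10 11 11 11 11 9 6 3 0 0 0 0 0 0 0 0 0 0 0 1 1 1 1 2 6 11 17 18 18 18 
scene 54 sc11 1 1 1 1 2 1 1 1 1 1 1 0 0 1 1 1 1 1 1 1 3 6 9 10 11 11 10 10 7 3 1 0 0 0 0 0 0 0 0 0 0 1 1 1 1 1 2 6 11 17 18 18 18 
side 54 side0 4 4 4 4 4 4 4 4 4 4 4 3 3 3 3 2 2 2 1 1 3 6 10 11 9 7 5 3 1 0 0 0 0 0 0 0 0 0 0 0 0 0 0 0 0 2 6 11 13 14 15 15 15 14
side 54 s11 0 0 0 0 0 0 0 0 0 0 0 0 0 0 0 0 0 0 2 3 2 2 1 1 0 0 0 0 0 0 0 0 0 0 0 0 0 0 0 0 0 0 0 0 0 0 0 0 1 5 9 12 14 15 15 15 1
```

Call:
apply_moves(increments=[{"tx": -0.0001,"ty": -0.0015,"tz": -0.0002,"rx": 0.05,"ry": 0,"rz": 0,"claw": 0.003},{"tx": -0.0002,"ty": -0.003,"tz": -0.0004,"rx": 0.1,"ry": 0,"rz": 0,"claw": 0.003},{"tx": -0.0002,"ty": -0.003,"tz": -0.0004,"rx": 0.1,"ry": 0,"rz": 0,"claw": 0.003},{"tx": -0.0002,"ty": -0.003,"tz": -0.0004,"rx": 0.1,"ry": 0,"rz": 0,"claw": 0.003}])

```text
clock: 18.9
eef_pos: [537.8, -47.8, 81.4]
tool_rot: [-3.141, -0.258, 1.522]
force: [1.9, 10.5, 12.0]
width: 13.4
```

```bash
python3 - <<'E'
from h import *
s=read_state(); print(s['eef_pos'],s['tool_rot'],s['force'],s['torque'],s['width'])
snap('scene','sc12')
E
python3 prof.py sc11,sc12 s11 | cut -c1-110
```

```text
[537.75985746 -47.78231039  81.4247857 ] [-3.14062813 -0.25806196  1.52245371] [ 1.91819159 10.53246785 12.03292519] [ 2.70830295 -0.55637178 -0.09642112] 13.41229819637442
scene 40 sc11 0 0 0 -1 0 3 7 10 11 11 11 11 11 11 11 11 11 11 11 11 11 11 11 11 10 11 11 11 14 15 11 7 1 0 0 0
scene 40 sc12 0 0 0 -1 0 3 7 10 11 11 11 11 11 11 11 11 11 11 11 11 11 11 11 11 11 11 11 11 14 15 11 7 1 0 0 0
scene 54 sc11 1 1 1 1 2 1 1 1 1 1 1 0 0 1 1 1 1 1 1 1 3 6 9 10 11 11 10 10 7 3 1 0 0 0 0 0 0 0 0 0 0 1 1 1 1 1
scene 54 sc12 1 1 0 1 1 1 1 1 1 1 1 0 0 1 1 1 1 1 1 1 3 6 9 10 11 11 10 10 7 2 0 0 0 0 0 0 0 0 0 0 0 1 1 1 1 1
side 54 s11 0 0 0 0 0 0 0 0 0 0 0 0 0 0 0 0 0 0 2 3 2 2 1 1 0 0 0 0 0 0 0 0 0 0 0 0 0 0 0 0 0 0 0 0 0 0 0 0 1
```

The force rose to 10.5 N with no further movement, so the right cheek is at its stop. I'll rock back once more to +y to confirm the left stop the same way.

Call:
apply_moves(increments=[{"tx": 0.0005,"ty": 0.01,"tz": 0.0015,"rx": -1.0,"ry": 0.05,"rz": 0,"claw": 0.003},{"tx": 0.0009,"ty": 0.018,"tz": 0.0023,"rx": -2.0,"ry": 0.1,"rz": 0,"claw": 0.003},{"tx": 0.0013,"ty": 0.0246,"tz": 0.0027,"rx": -2.86,"ry": 0.155,"rz": 0,"claw": 0.003},{"tx": 0.0013,"ty": 0.0246,"tz": 0.0027,"rx": -2.86,"ry": 0.155,"rz": 0,"claw": 0.003},{"tx": 0.0016,"ty": 0.0312,"tz": 0.0023,"rx": -3.89,"ry": 0.213,"rz": 0,"claw": 0.003},{"tx": 0.0019,"ty": 0.0356,"tz": 0.0018,"rx": -4.58,"ry": 0.25,"rz": 0,"claw": 0.003},{"tx": 0.0022,"ty": 0.042,"tz": 0.0009,"rx": -5.3,"ry": 0.29,"rz": 0,"claw": 0.003},{"tx": 0.0023,"ty": 0.0455,"tz": 0.0003,"rx": -5.7,"ry": 0.31,"rz": 0,"claw": 0.003},{"tx": 0.0023,"ty": 0.0455,"tz": 0.0003,"rx": -5.7,"ry": 0.31,"rz": 0,"claw": 0.003},{"tx": 0.0023,"ty": 0.0455,"tz": 0.0003,"rx": -5.7,"ry": 0.31,"rz": 0,"claw": 0.003}])

```text
clock: 19.95
eef_pos: [539.3, -11.0, 80.8]
tool_rot: [3.139, 0.254, 1.518]
force: [-0.0, -4.4, 4.7]
width: 12.9
```

```bash
python3 - <<'E'
from h import *
s=read_state(); print(s['eef_pos'],s['tool_rot'],s['force'],s['torque'],s['width'])
snap('scene','sc13');snap('side','s13')
E
python3 prof.py sc9,sc12,sc13 s9,s13
```

```text
[539.3411685  -10.96953846  80.78934005] [3.13900087 0.2535573  1.51835833] [-0.03567111 -4.44334252  4.69093635] [-1.09233599 -0.13214417  0.07673664] 12.877425176937475
scene 40 sc9 0 0 0 0 0 0 -1 0 1 5 9 10 11 11 11 11 11 10 10 10 11 11 11 11 11 11 11 11 11 11 11 10 10 10 10 8 5 1 0 0 0 0 0 0 0 4 9 12 13 14 13 13 12 11 11 12 15 16 17 18 18 18 18 18 18 18 18 18 18 18 18 18 18 16 13 6 1 0 0 0 0
scene 40 sc12 0 0 0 -1 0 3 7 10 11 11 11 11 11 11 11 11 11 11 11 11 11 11 11 11 11 11 11 11 14 15 11 7 1 0 0 0 0 0 0 0 0 0 0 0 0 2 6 11 13 14 13 12 12 11 10 13 15 16 17 18 18 18 18 18 18 18 18 18 18 18 18 18 17 18 17 8 2 0 0 0 0
scene 40 sc13 0 0 0 -1 0 3 7 10 11 11 11 11 11 11 11 11 11 11 11 11 11 11 11 11 11 11 10 11 10 10 10 9 7 3 0 0 0 0 0 0 0 0 0 0 0 3 7 11 13 14 13 12 12 11 11 13 15 16 17 18 18 18 18 18 18 18 18 18 18 18 18 18 17 18 17 8 2 0 0 0 0
scene 54 sc9 0 0 0 0 0 1 1 1 1 1 1 0 0 1 1 1 1 1 1 1 1 2 2 3 5 8 10 10 11 11 11 11 10 10 10 9 8 4 2 0 0 0 0 0 0 0 0 3 10 16 18 18 18 18 18 18 18 18 15 11 7 3 2 1 1 1 1 1 1 2 2 2 1 1 0 0 0 0 0 0 0
scene 54 sc12 1 1 0 1 1 1 1 1 1 1 1 0 0 1 1 1 1 1 1 1 3 6 9 10 11 11 10 10 7 2 0 0 0 0 0 0 0 0 0 0 0 1 1 1 1 1 2 6 11 17 18 18 18 18 18 18 18 18 16 11 7 3 2 1 1 1 1 1 1 2 2 2 1 1 0 0 0 0 0 0 0
scene 54 sc13 0 0 0 0 0 0 0 0 0 0 0 0 0 1 2 1 1 2 1 1 4 6 9 10 11 10 10 11 11 11 11 10 8 6 3 2 2 2 1 0 0 0 0 0 0 0 0 4 10 17 18 18 18 18 18 18 18 18 16 12 7 3 2 1 1 1 1 1 1 2 2 2 1 1 0 0 0 0 0 0 0
side 54 s9 0 0 0 0 0 0 0 0 0 0 0 0 0 0 0 0 0 0 0 0 0 0 0 0 0 0 0 0 0 0 0 0 0 0 0 0 0 0 0 0 0 0 0 0 0 0 0 -1 0 5 9 13 14 15 15 15 15 15 14 13 13 12 12 12 12 12 12 12 12 13 14 15 15 15 15 15 15 15 15 15 15
side 54 s13 0 0 0 0 0 0 0 0 0 0 0 0 0 0 0 0 0 0 0 0 0 0 0 0 0 0 0 0 0 0 0 0 0 0 0 0 0 0 0 0 0 0 0 0 0 0 0 0 1 5 10 13 14 15 15 15 15 15 15 14 13 13 12 12 12 12 12 12 12 13 14 14 15 15 15 15 15 15 15 15 15
```

Call:
apply_moves(increments=[{"tx": 0.0001,"ty": 0.002,"tz": -0.0003,"rx": 0,"ry": 0,"rz": 0,"claw": 0.003},{"tx": 0.0002,"ty": 0.004,"tz": -0.0006,"rx": 0,"ry": 0,"rz": 0,"claw": 0.003},{"tx": 0.0002,"ty": 0.004,"tz": -0.0006,"rx": 0,"ry": 0,"rz": 0,"claw": 0.003},{"tx": 0.0002,"ty": 0.004,"tz": -0.0006,"rx": 0,"ry": 0,"rz": 0,"claw": 0.003}])

```text
clock: 20.45
eef_pos: [539.3, -10.5, 80.7]
tool_rot: [3.139, 0.255, 1.514]
force: [1.7, -10.4, 5.3]
width: 13.3
```

```bash
python3 - <<'E'
from h import *
s=read_state(); print(s['eef_pos'],s['tool_rot'],s['force'],s['torque'],s['width'])
im,c=snap('scene','sc14');w,cw=snap('wrist','w14')
cv2.imwrite('pics/c14.png',np.hstack([w[130:330,220:420,::-1].repeat(2,0).repeat(2,1),cv2.copyMakeBorder(cv2.resize(im[175:245,255:345,::-1],(390,303)),0,97,0,0,cv2.BORDER_CONSTANT)]))
E
python3 prof.py sc13,sc14 s13
```

```text
[539.32396078 -10.51686395  80.70047331] [3.13862869 0.25527596 1.51443391] [  1.68330885 -10.42242689   5.3089194 ] [-2.58549973 -0.24320621  0.13096277] 13.256554275170853
scene 40 sc13 0 0 0 -1 0 3 7 10 11 11 11 11 11 11 11 11 11 11 11 11 11 11 11 11 11 11 10 11 10 10 10 9 7 3 0 0 0 0 0 0 0 0 0 0 0 3 7 11 13 14 13 12 12 11 11 13 15 16 17 18 18 18 18 18 18 18 18 18 18 18 18 18 17 18 17 8 2 0 0 0 0
scene 40 sc14 0 0 0 0 0 3 7 10 11 11 11 11 11 11 11 11 11 11 11 11 11 11 11 11 11 11 11 11 10 10 10 9 7 3 0 0 0 0 0 0 0 0 0 0 0 3 7 11 13 14 13 12 12 11 11 13 15 16 17 18 18 18 18 18 18 18 18 18 18 18 18 18 18 18 17 8 2 0 0 0 0
scene 54 sc13 0 0 0 0 0 0 0 0 0 0 0 0 0 1 2 1 1 2 1 1 4 6 9 10 11 10 10 11 11 11 11 10 8 6 3 2 2 2 1 0 0 0 0 0 0 0 0 4 10 17 18 18 18 18 18 18 18 18 16 12 7 3 2 1 1 1 1 1 1 2 2 2 1 1 0 0 0 0 0 0 0
scene 54 sc14 0 0 0 0 0 0 0 0 0 0 0 0 0 1 2 1 1 1 1 1 4 6 9 10 11 10 10 11 11 11 11 10 8 6 3 2 2 1 1 0 0 0 0 0 0 0 0 3 9 16 18 18 18 18 18 18 18 18 16 11 7 3 2 1 1 1 0 0 1 2 2 2 1 1 0 0 0 0 0 0 0
side 54 s13 0 0 0 0 0 0 0 0 0 0 0 0 0 0 0 0 0 0 0 0 0 0 0 0 0 0 0 0 0 0 0 0 0 0 0 0 0 0 0 0 0 0 0 0 0 0 0 0 1 5 10 13 14 15 15 15 15 15 15 14 13 13 12 12 12 12 12 12 12 13 14 14 15 15 15 15 15 15 15 15 15
```

View pics/c14.png

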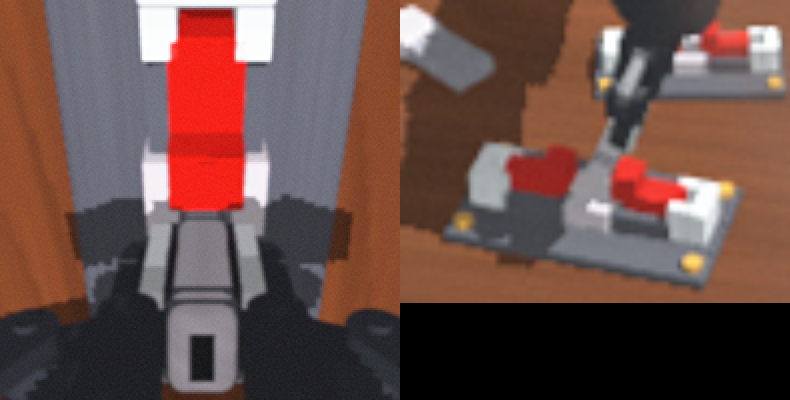

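Both cheeks are at their stops: force rises to about 10 N with no movement, and the lips show about 7 mm each. I'll bring the handle back upright and centred, then check its tilt before lifting.

Call:
apply_moves(increments=[{"tx": -0.0005,"ty": -0.01,"tz": 0.0015,"rx": 1.0,"ry": -0.05,"rz": 0,"claw": 0.003},{"tx": -0.0009,"ty": -0.018,"tz": 0.0024,"rx": 2.0,"ry": -0.1,"rz": 0,"claw": 0.003},{"tx": -0.0012,"ty": -0.0249,"tz": 0.003,"rx": 2.84,"ry": -0.155,"rz": 0,"claw": 0.003},{"tx": -0.0012,"ty": -0.0249,"tz": 0.003,"rx": 2.84,"ry": -0.155,"rz": 0,"claw": 0.003},{"tx": -0.0012,"ty": -0.0249,"tz": 0.003,"rx": 2.84,"ry": -0.155,"rz": 0,"claw": 0.003},{"tx": -0.0012,"ty": -0.0249,"tz": 0.003,"rx": 2.84,"ry": -0.155,"rz": 0,"claw": 0.003}])

```text
clock: 21.15
eef_pos: [538.1, -29.6, 82.6]
tool_rot: [3.141, -0.001, 1.517]
force: [0.6, 2.0, 2.6]
width: 13.2
```

```bash
python3 - <<'E'
from h import *
s=read_state(); print(s['eef_pos'],s['tool_rot'],s['force'],s['torque'],s['width'])
im,c=snap('scene','sc15');w,cw=snap('wrist','w15')
cv2.imwrite('pics/c15.png',np.hstack([w[130:330,220:420,::-1].repeat(2,0).repeat(2,1),cv2.copyMakeBorder(cv2.resize(im[175:245,255:345,::-1],(390,303)),0,97,0,0,cv2.BORDER_CONSTANT)]))
# expected axis of upright handle in scene & wrist
for nm,cc in(('scene',c),('wrist',cw)):
    for z in(35,55,80,128): print(nm,z,proj(cc,(538,s['eef_pos'][1],z)).round(1))
E
```

```text
[538.14117769 -29.60059863  82.63031461] [ 3.14104953e+00 -1.10440498e-03  1.51744993e+00] [0.5508302  1.96147752 2.60326656] [ 0.66226424 -0.34202955  0.02978773] 13.182524180783343
scene 35 [301.  216.8]
scene 55 [300.8 212. ]
scene 80 [300.5 205.8]
scene 128 [300.  193.6]
wrist 35 [322.6 224.7]
wrist 55 [322.8 236.3]
wrist 80 [323.1 254.8]
wrist 128 [324.1 311.5]
```

View pics/c15.png

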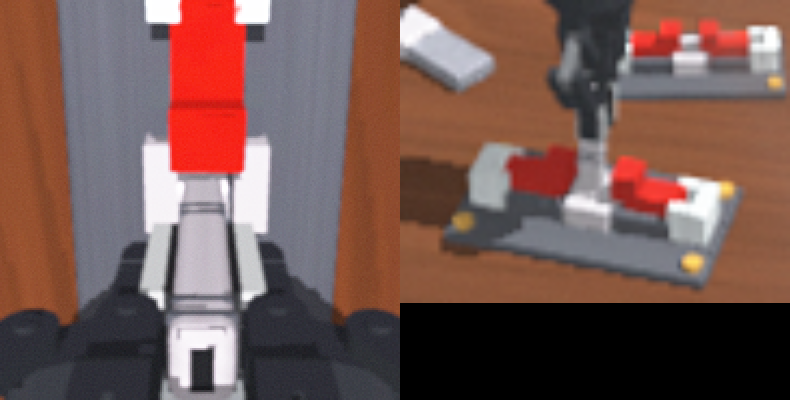

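The wrist and scene views show the handle close to upright between the opened lips. I'll lift 2.5 mm to unload the foot, still below the lips, and centre it.

Call:
apply_moves(increments=[{"tx": 0,"ty": -0.001,"tz": 0.001,"rx": 0,"ry": 0,"rz": 0,"claw": 0.003},{"tx": 0,"ty": -0.003,"tz": 0.0025,"rx": 0,"ry": 0,"rz": 0,"claw": 0.003},{"tx": 0,"ty": -0.003,"tz": 0.0025,"rx": 0,"ry": 0,"rz": 0,"claw": 0.003},{"tx": 0,"ty": -0.003,"tz": 0.0025,"rx": 0,"ry": 0,"rz": 0,"claw": 0.003},{"tx": 0,"ty": -0.003,"tz": 0.0025,"rx": 0,"ry": 0,"rz": 0,"claw": 0.003}])

```text
clock: 21.75
eef_pos: [537.8, -32.3, 84.9]
tool_rot: [-3.141, -0.003, 1.517]
force: [1.2, 5.4, 2.3]
width: 13.3
```

```bash
python3 - <<'E'
from h import *
s=read_state(); print(s['eef_pos'],s['tool_rot'],s['force'],s['torque'],s['width'])
w,cw=snap('wrist','w16')
# edges of handle/lip along centre column
for r in range(190,330,2): 
    q=w[r,316:330].mean(0).astype(int); print(r,q.tolist(),onz(cw,322,r,55)[1].round(1),end=' | ' if r%8 else '\n')
E
```

```text
[537.83632846 -32.30849012  84.932941  ] [-3.14123737e+00 -2.55645058e-03  1.51676479e+00] [1.21555581 5.3799716  2.28141316] [ 1.79357554 -0.53044978 -0.01931676] 13.266586193896586
190 [247, 36, 23] -2.0 | 192 [248, 35, 25] -3.3
194 [248, 36, 23] -4.6 | 196 [248, 36, 25] -5.9 | 198 [247, 37, 23] -7.2 | 200 [247, 35, 24] -8.5
202 [247, 36, 24] -9.8 | 204 [247, 36, 25] -11.1 | 206 [247, 36, 26] -12.5 | 208 [247, 35, 22] -13.8
210 [242, 60, 58] -15.1 | 212 [158, 138, 148] -16.5 | 214 [155, 148, 158] -17.8 | 216 [240, 234, 240] -19.2
218 [215, 207, 217] -20.5 | 220 [192, 184, 195] -21.9 | 222 [192, 184, 194] -23.2 | 224 [193, 185, 195] -24.6
226 [193, 185, 195] -26.0 | 228 [195, 186, 196] -27.4 | 230 [180, 172, 182] -28.8 | 232 [140, 136, 147] -30.2
234 [155, 149, 159] -31.6 | 236 [160, 155, 165] -33.0 | 238 [195, 186, 197] -34.4 | 240 [195, 187, 196] -35.9
242 [195, 188, 197] -37.3 | 244 [195, 188, 197] -38.7 | 246 [195, 187, 197] -40.2 | 248 [195, 186, 197] -41.6
250 [195, 187, 198] -43.1 | 252 [195, 187, 197] -44.5 | 254 [196, 188, 198] -46.0 | 256 [196, 187, 198] -47.5
258 [196, 18
[... 247 characters left out ...]
77, 188] -62.7 | 278 [93, 92, 102] -64.2 | 280 [166, 158, 170] -65.8
282 [190, 182, 192] -67.3 | 284 [171, 164, 173] -68.9 | 286 [90, 91, 101] -70.5 | 288 [180, 172, 183] -72.1
290 [202, 193, 203] -73.7 | 292 [224, 214, 225] -75.3 | 294 [236, 231, 237] -76.9 | 296 [248, 244, 248] -78.6
298 [248, 245, 248] -80.2 | 300 [248, 245, 248] -81.8 | 302 [250, 247, 251] -83.5 | 304 [195, 187, 197] -85.1
306 [89, 88, 93] -86.8 | 308 [92, 91, 95] -88.5 | 310 [93, 91, 97] -90.1 | 312 [92, 90, 96] -91.8
314 [91, 88, 95] -93.5 | 316 [91, 89, 95] -95.2 | 318 [91, 90, 95] -96.9 | 320 [90, 88, 93] -98.7
322 [87, 84, 90] -100.4 | 324 [55, 54, 59] -102.1 | 326 [118, 113, 120] -103.9 | 328 [148, 141, 150] -105.6
```

TCP position against tool angle shows that during the -y push the handle turned about 0.06 rad in the grip, leaning more to +y than the tool. In all three leans, handle minus tool is 0, +0.06 and +0.06. I'll tilt the tool 0.06 rad towards -y so the handle itself is upright.

Call:
apply_moves(increments=[{"tx": 0,"ty": 0.0005,"tz": 0,"rx": 0.35,"ry": -0.02,"rz": 0,"claw": 0.003},{"tx": 0,"ty": 0.001,"tz": 0,"rx": 0.71,"ry": -0.04,"rz": 0,"claw": 0.003},{"tx": 0,"ty": 0.001,"tz": 0,"rx": 0.71,"ry": -0.04,"rz": 0,"claw": 0.003},{"tx": 0,"ty": 0.001,"tz": 0,"rx": 0.71,"ry": -0.04,"rz": 0,"claw": 0.003},{"tx": 0,"ty": 0.001,"tz": 0,"rx": 0.71,"ry": -0.04,"rz": 0,"claw": 0.003}])

```text
clock: 22.3
eef_pos: [537.6, -34.4, 84.9]
tool_rot: [3.142, -0.061, 1.515]
force: [2.3, -0.3, -1.2]
width: 13.3
```

```bash
python3 - <<'E'
from h import *
s=read_state(); print(s['eef_pos'],s['tool_rot'],s['force'],s['torque'],s['width'])
E
```

```text
[537.59573251 -34.43755449  84.8502207 ] [ 3.14151606 -0.06080171  1.51482742] [ 2.25100513 -0.28691005 -1.21004331] [-0.01585087 -0.61767008 -0.03187499] 13.32935449987943
```

Contact forces vanished (y -0.3 N, z -1.2 N, which is the handle's weight). Small centring in x and y, then a step lift.

Call:
apply_moves(increments=[{"tx": 0.0007,"ty": 0.0018,"tz": 0,"rx": 0,"ry": 0,"rz": 0,"claw": 0.003},{"tx": 0.0007,"ty": 0.0018,"tz": 0,"rx": 0,"ry": 0,"rz": 0,"claw": 0.003},{"tx": 0.0007,"ty": 0.0018,"tz": 0.003,"rx": 0,"ry": 0,"rz": 0,"claw": 0.003},{"tx": 0.0007,"ty": 0.0018,"tz": 0.006,"rx": 0,"ry": 0,"rz": 0,"claw": 0.003},{"tx": 0.0007,"ty": 0.0018,"tz": 0.006,"rx": 0,"ry": 0,"rz": 0,"claw": 0.003}])

```text
clock: 22.8
eef_pos: [537.9, -32.5, 91.6]
tool_rot: [-3.141, -0.062, 1.514]
force: [0.5, -0.1, -0.3]
width: 13.1
```

```bash
python3 - <<'E'
from h import *
s=read_state(); print(s['eef_pos'],s['tool_rot'],s['force'],s['torque'],s['width'])
E
```

```text
[537.87628922 -32.51360124  91.5561337 ] [-3.14114254 -0.06234935  1.5142599 ] [ 0.47300014 -0.10530221 -0.2962788 ] [-0.13353006 -0.06251856 -0.02341978] 13.076526463047566
```

Free, with no contact forces and the flange now at lip height. I'll continue the lift to about z 131.

Call:
apply_moves(increments=[{"tx": 0,"ty": 0,"tz": 0.004,"rx": 0,"ry": 0,"rz": 0,"claw": 0.003},{"tx": 0,"ty": 0,"tz": 0.008,"rx": 0,"ry": 0,"rz": 0,"claw": 0.003},{"tx": 0,"ty": 0,"tz": 0.012,"rx": 0,"ry": 0,"rz": 0,"claw": 0.003},{"tx": 0,"ty": 0,"tz": 0.012,"rx": 0,"ry": 0,"rz": 0,"claw": 0.003}])

```text
clock: 23.2
eef_pos: [538.2, -32.6, 103.8]
tool_rot: [3.141, -0.062, 1.514]
force: [0.4, -0.1, 0.0]
width: 13.1
```

Call:
apply_moves(increments=[{"tx": 0,"ty": 0,"tz": 0.005,"rx": 0,"ry": 0,"rz": 0,"claw": 0.003},{"tx": 0,"ty": 0,"tz": 0.01,"rx": 0,"ry": 0,"rz": 0,"claw": 0.003},{"tx": 0,"ty": 0,"tz": 0.016,"rx": 0,"ry": 0,"rz": 0,"claw": 0.003},{"tx": 0,"ty": 0,"tz": 0.022,"rx": 0,"ry": 0,"rz": 0,"claw": 0.003},{"tx": 0,"ty": 0,"tz": 0.028,"rx": 0,"ry": 0,"rz": 0,"claw": 0.003},{"tx": 0,"ty": 0,"tz": 0.028,"rx": 0,"ry": 0,"rz": 0,"claw": 0.003},{"tx": 0,"ty": 0,"tz": 0.028,"rx": 0,"ry": 0,"rz": 0,"claw": 0.003},{"tx": 0,"ty": 0,"tz": 0.028,"rx": 0,"ry": 0,"rz": 0,"claw": 0.003}])

```text
clock: 24.0
eef_pos: [538.0, -32.5, 131.0]
tool_rot: [-3.141, -0.062, 1.514]
force: [-0.4, 0.3, -0.6]
width: 13.6
```

```bash
python3 - <<'E'
from h import *
s=read_state(); print(s['eef_pos'],s['tool_rot'],s['force'],s['torque'],s['width'])
im,c=snap('scene','sc17'); w,cw=snap('wrist','w17'); a,cs=snap('side','s17')
for nm,cc in(('scene',c),('side',cs)):
    for z in(58,76,130): print(nm,z,proj(cc,(538,-33.5,z)).round(1))
x=cv2.resize(im[150:240,255:345,::-1],(400,400)); y=cv2.resize(a[150:240,270:360,::-1],(400,400))
cv2.imwrite('pics/c17.png',np.hstack([x,y]))
E
python3 prof.py sc14,sc17 s17
```

```text
[538.01365528 -32.54730637 130.97290551] [-3.14116399 -0.06220766  1.51416281] [-0.37316747  0.30091819 -0.56324393] [-0.08027374  0.00991485  0.04617881] 13.624492466118227
scene 58 [299.5 211.1]
scene 76 [299.3 206.6]
scene 130 [298.8 192.9]
side 58 [313.4 195.6]
side 76 [313.3 191. ]
side 130 [312.9 176.8]
scene 40 sc14 0 0 0 0 0 3 7 10 11 11 11 11 11 11 11 11 11 11 11 11 11 11 11 11 11 11 11 11 10 10 10 9 7 3 0 0 0 0 0 0 0 0 0 0 0 3 7 11 13 14 13 12 12 11 11 13 15 16 17 18 18 18 18 18 18 18 18 18 18 18 18 18 18 18 17 8 2 0 0 0 0
scene 40 sc17 0 0 0 -1 0 3 7 10 11 11 11 11 11 11 11 11 11 10 10 11 11 12 13 13 12 11 11 11 14 15 13 11 8 3 0 0 0 0 0 0 0 0 0 0 0 2 6 11 13 14 13 13 12 11 10 13 15 16 17 18 18 18 18 18 18 18 18 18 18 18 18 18 18 18 17 8 2 0 0 0 0
scene 54 sc14 0 0 0 0 0 0 0 0 0 0 0 0 0 1 2 1 1 1 1 1 4 6 9 10 11 10 10 11 11 11 11 10 8 6 3 2 2 1 1 0 0 0 0 0 0 0 0 3 9 16 18 18 18 18 18 18 18 18 16 11 7 3 2 1 1 1 0 0 1 2 2 2 1 1 0 0 0 0 0 0 0
scene 54 sc17 1 1 0 1 1 1 1 1 1 1 1 0 0 1 1 1 1 1 1 1 3 6 9 10 10 10 10 10 10 11 11 10 7 4 1 0 0 0 0 0 0 1 1 1 2 1 2 6 11 17 18 18 18 18 18 18 18 18 16 12 7 3 2 1 1 1 1 1 1 2 2 2 1 1 0 0 0 0 0 0 0
side 54 s17 2 2 2 2 2 2 1 1 0 0 0 0 0 0 0 0 0 0 1 1 1 1 1 0 0 0 0 0 0 0 0 0 0 0 0 0 0 0 1 2 4 6 7 8 8 7 7 6 7 9 12 14 14 15 15 15 15 15 14 14 13 12 12 12 12 12 12 12 12 13 14 15 15 15 15 15 15 15 15 15 16
```

I've used up my picture views, so I'll check tilt and clearance numerically from the saved pictures.

```bash
python3 - <<'E'
from h import *
c=calibration('scene'); im=cv2.imread('pics/sc17.png')[:,:,::-1]
print(*[' '.join('%d,%d'%(p[0]//10,(int(p[0])-int(p[2]))//10) for p in im[r,288:312])+'  r%d'%r for r in range(188,220)],sep='\n')
E
```

```text
13,7 13,7 13,7 13,7 13,8 11,2 6,-1 4,-1 4,-1 4,-1 8,-1 14,-1 14,-1 7,-1 10,-1 17,-1 19,-1 18,-1 18,-1 18,-1 15,1 14,3 14,2 13,1  r188
13,8 13,7 13,7 13,7 13,8 11,3 6,0 4,-1 4,-1 4,-1 7,-1 13,-1 14,-1 7,-1 10,-1 18,-1 20,-1 19,-1 18,-1 17,-1 12,-2 9,-2 9,-2 9,-2  r189
13,8 13,8 13,7 13,8 14,8 12,4 7,0 4,-1 4,-1 4,-1 6,-1 13,-1 15,-1 8,-1 8,0 17,-1 20,-1 19,-1 19,-1 16,-1 9,-1 7,-1 7,-1 7,-1  r190
13,7 13,7 13,7 13,7 13,8 13,4 8,1 4,-1 4,-1 4,-1 4,-1 13,-1 18,-1 11,-1 8,-1 14,-1 17,-2 17,-2 15,-1 14,-1 10,-1 7,-1 7,-2 7,-1  r191
13,7 13,7 13,7 13,7 13,8 14,4 9,1 4,-1 4,-1 4,-1 4,-1 11,-1 18,-1 12,-2 12,1 12,-1 12,-2 12,-2 12,-2 12,-1 11,-2 10,-1 10,-1 10,-2  r192
14,8 14,7 13,7 13,7 13,7 14,5 8,2 4,-2 4,-1 3,-1 4,-1 10,-1 17,-1 19,5 24,13 21,9 13,0 11,-2 11,-2 11,-2 12,-2 11,-2 11,-2 12,-2  r193
13,7 13,7 13,7 13,7 13,8 14,7 11,4 10,0 8,-1 6,-1 5,-1 11,-1 16,-1 23,10 25,16 24,13 16,3 11,-2 12,-2 12,-2 12,-2 12,-2 12,-2 12,-2  r194
13,7 13,7 13,7 13,7 14,8 14,8 13,6 13,0 13,-1 13,-1 12,-1 15,-1 19,-1 20,6 20,12 20,10 15,2 11,-2 12,-2 11,-2 12,-2 12,-1 12,-2 12,-2  r195
14,8 14,8 14,8 14
[... 2585 characters left out ...]
1 20,16 16,14 13,5 23,-1 25,-1 25,0 25,0 24,0 24,-1 24,-1 22,4 23,15 24,20 25,19 25,19 24,19 24,19 22,18 17,9  r215
14,11 14,11 14,11 14,11 14,11 20,16 16,13 11,2 18,-1 21,-1 22,-1 23,-1 24,0 24,-1 25,-1 22,3 19,13 20,17 21,17 21,17 20,16 22,18 21,17 20,14  r216
15,11 14,11 14,11 14,11 14,11 20,16 15,10 10,0 13,-1 14,-1 15,-1 17,-1 19,-1 19,-1 21,-1 17,3 14,10 14,11 14,11 14,10 14,10 19,15 21,17 23,18  r217
15,11 14,11 14,11 14,11 15,12 18,14 12,6 8,-1 13,-1 14,-1 14,-1 14,-1 14,-1 14,-1 14,-1 14,4 14,10 14,11 15,11 14,11 14,11 19,15 22,17 24,18  r218
13,10 14,12 14,11 14,11 13,8 12,6 7,1 8,-1 21,-1 19,-1 15,-1 15,0 15,-1 15,-1 15,-1 15,4 14,10 14,11 15,11 15,11 14,11 20,16 24,18 24,19  r219
```

The bar's edges are vertical within about 0.02 rad. The butt is centred at u 299 (predicted 299.3) and its lower end is at z 58. I'll raise it 3 mm for margin, let it settle, check the trays and hand in.

Call:
apply_moves(increments=[{"tx": 0,"ty": 0,"tz": 0.0015,"rx": 0,"ry": 0,"rz": 0,"claw": 0.003},{"tx": 0,"ty": 0,"tz": 0.003,"rx": 0,"ry": 0,"rz": 0,"claw": 0.003},{"tx": 0,"ty": 0,"tz": 0.003,"rx": 0,"ry": 0,"rz": 0,"claw": 0.003},{"tx": 0,"ty": 0,"tz": 0.003,"rx": 0,"ry": 0,"rz": 0,"claw": 0.003},{"tx": 0,"ty": 0,"tz": 0.003,"rx": 0,"ry": 0,"rz": 0,"claw": 0.003},{"tx": 0,"ty": 0,"tz": 0.003,"rx": 0,"ry": 0,"rz": 0,"claw": 0.003}])

```text
clock: 24.75
eef_pos: [538.1, -32.6, 134.1]
tool_rot: [-3.141, -0.062, 1.514]
force: [-1.0, 0.4, -1.5]
width: 13.7
```

```bash
python3 - <<'E'
from h import *
s=read_state(); print(s['eef_pos'],s['tool_rot'],s['force'],s['width'],abs(s['qd']).max())
im,c=snap('scene','end')
print('pin exp',proj(c,(476.5,-284,38)),'key exp',proj(c,(466,277,38)))
for st,ce in blobs(im,(15,110,110),(30,255,255),(210,170,260,216),8): print('yellow',st,ce.round(1))
for st,ce in blobs(im,(0,0,0),(180,255,60),(380,190,420,236),8): print('black',st,ce.round(1))
finish_job()
E
```

```text
[538.14810011 -32.56671756 134.13247379] [-3.14148677 -0.06219243  1.51421021] [-0.97610894  0.40633001 -1.54086245] 13.68889727711285 0.00106541902327848
pin exp [232.94930307 194.55119728] key exp [399.48302141 215.24049642]
yellow [236 170  14  10  64] [242.4 173.8]
yellow [229 185   7  19  73] [232.2 193.2]
black [397 206   6  19  72] [399.1 213.7]
the job is handed in; nothing more can be done
```

The job is handed in at about 25 s: both keepers are sorted, both red cheeks are open, and the handle is held over the nest. The hand-in call gives no verdict.

- **Keepers:** the last scene picture shows the brass pin standing in the blue tray and the black key in the white tray, each within 2 pixels of where I predicted.
- **Cheeks:** I rocked the handle to +y, to -y, then to +y again to confirm the left stop. Both lips show about 7 mm of opening. At each stop the force rose to about 10 N with no further movement.
- **Handle:** it came out with no contact force. It is still gripped, with the lower end at about 61 mm by TCP height against the cheeks' 55 mm, and joint speeds near zero.

One thing went differently from plan. During the -y push the handle turned about 0.06 rad in the grip, so I tilted the tool by the same amount to stand the handle upright. In the picture taken 3 mm lower, the bar's edges are vertical to within about 0.02 rad.

I had reached the 12-picture limit by then, so the final tilt, clearance and tray checks were worked out numerically from saved pictures, not viewed.

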